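# Refill the ribbon rack and thread its spindle

### The job

Refill the sloping ribbon rack: set the loose ribbon spool that lies on its side into the rack's empty lower bay, then thread the spindle down through the rack's three cheeks and both spools until the shoulder of its handle is fully home against the upper cheek, and let go. Feel the spindle's way in rather than forcing it, keep the first spool in its bay, and leave the other things on the table where they are.

Things in the scene. Friction and masses are not known exactly. Their poses are not given: they have to be found in the camera images.
- rack: wooden ribbon rack fixed to the table, base 60 (x) by 132 (y) mm, origin on the table under its middle. Its floor slopes down 28 degrees along its own +y; square to it stand three cheeks, 40 mm wide and high, 10 mm thick, 36 mm apart, each with a 10 mm hole, all on one line 26 mm above the floor. The two bays between them are open above and at both sides
- upper_hole (a point): centre of the hole in the outer (upper) face of the upper cheek, where the spindle enters. The line from here to lower_hole is the spindle line, 102 mm long. On the upper faces of the middle and lower cheeks lies a floating brake plate, 4 mm thick with an 11 mm hole, loose up to 5 mm to either side with light friction; the spindle centres it. Where it stands cannot be read: feel for its hole, lifting the nose off before each new try
- lower_hole (a point): centre of the hole in the outer (lower) face of the lower cheek. Along both sides of the bays, 23.6 mm from the middle line, runs a steel bar, its top 7 mm above the floor, that keeps the spools from rolling out but leaves them about 5 mm play to each side
- empty_bay (a point): where the centre of a spool rests in the lower, empty bay: axis parallel to the spindle line, standing on the floor, slid down against the brake plate, midway between the side bars; 2 mm nearer the floor than the spindle line. The middle of the free space is 4 mm further up the slope
- racked_spool: ribbon spool, same as loose_spool, that stands in the upper bay, its centre 30 mm from upper_hole along the line, against the brake plate; origin at its centre, bore along its y. Its bore is 2 mm nearer the floor than the spindle line and it has been drawn 2.5 to 5 mm off that line toward the front bar (the rack's -x side), so a spindle pushed straight down the line tends to butt on its flange; the spindle or a finger can push it across
- loose_spool: ribbon spool lying on its side on the table: wooden flanges 48 mm across, 24 mm wide over all, grey ribbon 43 mm across between the 4 mm flanges, an 11 mm bore right through; about 35 g. Origin at its centre, bore along its y. It rests without rolling and may be gripped across its flanges
- spindle: spindle lying on the table: eight-sided brass handle 16 mm across flats, 42 mm long, flats up, down and to both sides; then an aluminium rod 8 mm thick, 120 mm long, narrowing over its last 12 mm to a blunt 5 mm nose; about 90 g, balances in the handle 10 mm behind the shoulder. Origin on the axis at the shoulder (handle meets rod), 8 mm above the table; +y to the nose, handle on the -y side
- shoulder (a point): middle of the handle's front face (the spindle's origin), which bears on the upper cheek when home
- nose (a point): end of the rod, 120 mm from the shoulder
- thread_block: beeswax block 30x46x18 mm; a bystander, origin under its middle
- chalk: flat piece of tailor's chalk 24x45x9 mm; a bystander, origin under its middle
- tape_roll: rolled tape measure, 64 mm wide, 14 mm high; a bystander, origin under its middle
- spool_navy: solid thread spool standing upright, 48 mm wide, 32 mm high; a bystander, origin under its middle

How it is judged:
By the outcome, as a careful person would: the job done as asked, in the order asked, and still so for the second after the job is handed in, with the robot touching nothing.
It also fails if it takes over 67 s, if anything falls off the work surface, if the arm or the gripper's body presses on something with over 40 N, if the wrist force passes 120 N, or if a joint passes its speed limit or range.

### The arm

A 6-joint arm with a two-finger parallel gripper is mounted at the origin on a cart in front of the work surface, level with it; the furniture and walls round the work are solid. World frame = base frame: x ahead of the robot, y to its left, z up, the work surface at z = 0. Lengths are in mm, angles in rad, forces in N, time in s.
With the tool pointing down it reaches from about 425 to 925 mm from the base axis. Payload 12.5 kg.
Tool frame: the origin (TCP) lies on the front face of the gripper's body, between the roots of the fingers; the fingertips stand 73 mm ahead of it and the grasp point (between the pads) lies 54 mm ahead of it; z points along the fingers, y is the direction in which the jaws open and shut (so a half turn about z gives the same grasp; the last joint's range is limited). The gripper opens to 85 mm and grips with 20 to 120 N. Pads are 22 mm wide; open, the fingers measure 114 mm over their backs; the gripper's body (76 mm by 85 mm) begins 54 mm behind the grasp point. The pads swing forward as they close: fully open they stand 13 mm farther back than shut.
Start: joints at [-1.285, 0.491, 1.559, -0, 1.092, -0.106], TCP at [238.679, -577.641, 303.927] pointing down, gripper open.
Joint ranges: [-3.1, 3.1], [-0.84, 2.19], [0.05, 2.79], [-1.13, 4.28], [0.06, 2.93], [-2.69, 2.69]. Speed limits (rad/s): [2.22, 2.22, 2.79, 3.14, 3.14, 3.14].

### API

Orientations are given as a unit quaternion [x, y, z, w].
In Python, from rig import observe, camera, get_calibration, ticket, boxes_of, regions_of, place_of gives the robot as it stands. The module is installed in compiled form; this text tells all that it offers.
- The arm moves only by the tool apply_moves, never from a script. Its argument "motion" is a list that holds one entry, the list of rows, each a list of 6 numbers: the shift along the tool's x, y, z in mm, then the turn, a rotation vector about the tool's x, y, z in degrees. A call has 1 to 10 rows; each row is the pose to reach, as a shift and turn from the pose commanded when the call began, along the tool's axes at that moment; what a row does not reach only later rows make up. A row lasts 1/10 s, in which the tool goes at most 50 mm and 8.59 degrees, less where a joint would pass 70% of its speed; a pose out of reach is approached as far as the arm can. A call with a gripper value outside its range is refused whole. "fingers" is the gripper command: -1 is fully open, 1 is shut, values between are in proportion, set as the call begins (left out, the last holds). The fingers move at their own pace and stop on an object; "force" is the grip in N (left out, the last holds). Time passes only in rows, so rows that repeat a pose let the fingers close. It gives the time, the measured TCP pose, the force and the opening at its end, in the units of the state.
- observe(): the state, without advancing time (a new reading comes with each control period).
- camera(name): name is "side" or "top" or "wrist"; returns (picture, depth): 480x640x3 uint8, blue, green, red; 480x640 float32, mm along the optical axis (not along the pixel's ray), 0 where there is no reading.
- get_calibration(name): a dict with "vfov" (degrees; the focal length in pixels is half the picture's height over the tangent of half this angle, whatever the lens; pixels are square), "cx", "cy" (the principal point, pixels), "R" (3x3) and "t" (3): a world point X has camera coordinates R X + t; the wrist camera has in their place "T_tool_cam" (4x4, takes a point from camera to tool coordinates, whose origin is the TCP and whose axes are the flange's). Camera axes: x right, y down, z forward; pixel columns grow to the right and rows downward; lengths in mm; the calibration is good to about 2 mm. A picture is of the moment at which its call begins: read the wrist's pose just before it. get_calibration takes no time and is no camera call.
- ticket.sign_off(): hands the job in, once; it reports no verdict.
Trained networks look in the newest picture that a camera, given by its name, has taken for a name from the list of things; names that differ only in an ending like _2 or _b are one class to them, and where a whole thing is asked for, a point or a joint stands for the part that bears it (a point fixed in the world has none). Each returns a list of dicts, best first, with "p" (0 to 1); they miss things now and then, are a little off and sometimes report something else, mostly with a low value. They report only what shows in the picture. A call takes as long as a camera call.
- boxes_of(target, camera): "location" ([x, y, z] in mm, in the coordinates of the camera as it stood for that picture, good to about 4 mm: the middle of the surface that is visible of it).
- regions_of(target, camera): "pixels" (480x640 bool, what is visible of it).
- place_of(target, camera): "location" ([x, y, z] in mm, in the coordinates of the camera as it stood for that picture, good to about 4 mm: a listed point, or the origin of a listed thing).
The state is a dict: "t": time; "joint_pos": joint angles; "joint_vel": joint speeds; "effort": joint torques, N m; "position": TCP position; "eef_rot": TCP orientation; "contact_force": force on the tool from outside, world axes, zero at the start; "moment": the same for the moment, N m; "finger_gap": finger opening in mm.
Only numpy, scipy, OpenCV 4.12 (cv2) and the standard library are available. Lean on these libraries where they do the work, as an engineer would, in place of code of your own. Each camera call takes 0.05 s, during which the arm holds its last target.

## Working session

There is one attempt and no reset: what is moved stays moved. The work goes in short steps, Python scripts to look and compute and a tool call to move; the robot and the scene stay as the last step left them, time stands still between calls to the robot, and variables do not carry over. Pictures are saved under pics/ and viewed, and the job is handed in when it is done.

Besides the shell and the picture viewer there is one more tool, called after "Request:" as name(argument=value, ...), one argument or row to a line, values as JSON. apply_moves: Moves the arm, as the interface text tells. Its arguments: {"type":"object","properties":{"motion":{"type":"array","items":{"type":"array","items":{"type":"array","items":{"type":"number"}}}},"fingers":{"type":"number"},"force":{"type":"number"}},"required":["motion"]}

```bash
mkdir -p pics; ls
cat > h.py <<'E'
import numpy as np, cv2
from rig import observe, camera, get_calibration, ticket, boxes_of, regions_of, place_of
from scipy.spatial.transform import Rotation as R
def K(name):
    c=get_calibration(name); f=240/np.tan(np.radians(c['vfov']/2)); return f,c['cx'],c['cy'],c
def toolpose():
    s=observe(); T=np.eye(4); T[:3,:3]=R.from_quat(s['eef_rot']).as_matrix(); T[:3,3]=s['position']; return T
def c2w(name,p,T=None):
    c=get_calibration(name); p=np.asarray(p,float)
    if name=='wrist':
        M=(toolpose() if T is None else T)@np.array(c['T_tool_cam']); return p@M[:3,:3].T+M[:3,3]
    return (p-np.array(c['t']))@np.array(c['R'])
def w2px(name,X,T=None):
    f,cx,cy,c=K(name); X=np.asarray(X,float)
    if name=='wrist':
        M=np.linalg.inv((toolpose() if T is None else T)@np.array(c['T_tool_cam'])); q=X@M[:3,:3].T+M[:3,3]
    else: q=X@np.array(c['R']).T+np.array(c['t'])
    return np.stack([cx+f*q[...,0]/q[...,2],cy+f*q[...,1]/q[...,2]],-1)
def cloud(name,d,T=None):
    f,cx,cy,c=K(name); v,u=np.mgrid[:480,:640]; 
    return c2w(name,np.stack([(u-cx)/f*d,(v-cy)/f*d,d],-1).reshape(-1,3),T).reshape(480,640,3)
E
python3 - <<'E'
from h import *
s=observe(); print(s)
for n in ['side','top','wrist']:
    im,d=camera(n); cv2.imwrite(f'pics/{n}0.png',im); np.save(f'pics/{n}0.npy',d)
    print(n,{k:np.round(v,3).tolist() for k,v in get_calibration(n).items()}, d.min(), d.max())
E
```

```text
pics
{'t': 0.0, 'joint_pos': array([-1.28461673e+00,  4.91584961e-01,  1.55946372e+00,  4.94143790e-06,
        1.09170857e+00, -1.05606551e-01]), 'joint_vel': array([ 0.00010746,  0.00134056,  0.0009838 , -0.00120266, -0.00038256,
       -0.00064752]), 'effort': array([-1.72849097e-03, -6.18454242e+01, -2.61598384e+01, -1.31332649e-04,
        4.02534613e-03,  1.23121848e-05]), 'position': array([ 238.62540152, -577.49112389,  303.30699775]), 'eef_rot': array([ 9.80874286e-01,  1.94641454e-01, -5.03193472e-05, -5.80124422e-04]), 'contact_force': array([-0.66173771, -0.02187554, -0.02137019]), 'moment': array([-0.02223007,  0.05124683, -0.00664679]), 'finger_gap': 85.32709934475986}
side {'vfov': 55.759, 'cx': 321.915, 'cy': 241.728, 'R': [[-0.884, -0.467, -0.008], [-0.254, 0.495, -0.831], [0.392, -0.733, -0.556]], 't': [462.172, 151.433, 890.859]} 0.0 3588.4558
top {'vfov': 51.35, 'cx': 315.852, 'cy': 242.291, 'R': [[0.169, -0.986, -0.001], [-0.965, -0.165, -0.204], [0.201, 0.036, -0.979]], 't': [11.174, 498.738, 886.734]} 0.0 1955.7323
wrist {'vfov': 67.092, 'cx': 319.114, 'cy': 240.143, 'T_tool_cam': [[-0.0, -0.954, -0.299, 76.591], [1.0, -0.0, 0.001, -0.363], [-0.001, -0.299, 0.954, -69.535], [0.0, 0.0, 0.0, 1.0]]} 0.0 1474.5522
```

View pics/side0.png

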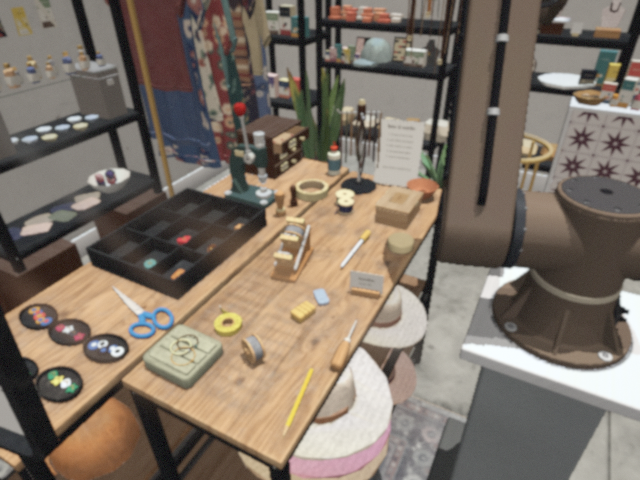

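View pics/top0.png

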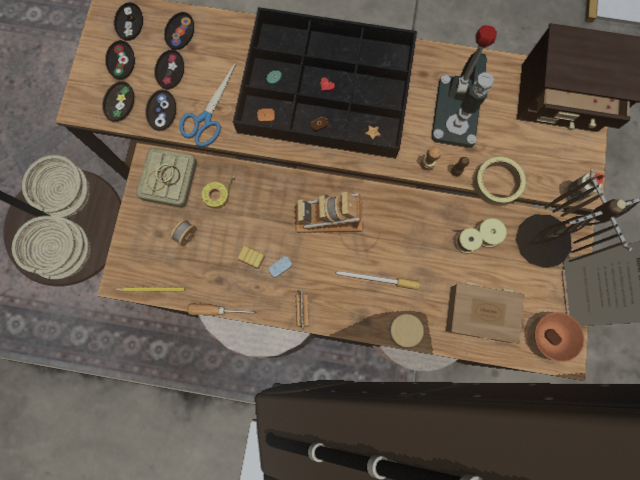

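View pics/wrist0.png

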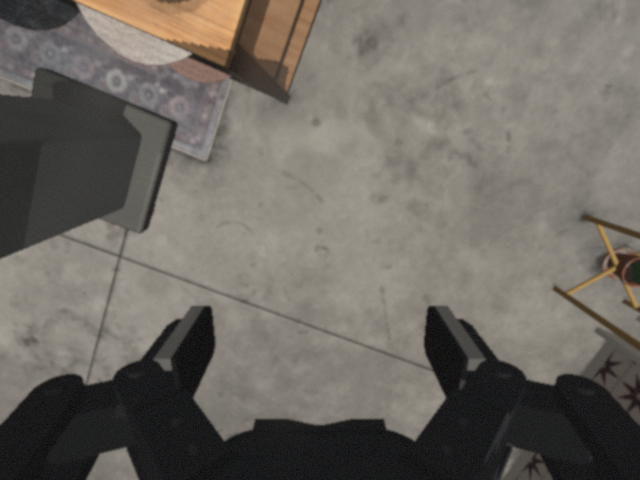

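Run:
```python
from h import *
for n in ['side','top']:
    camera(n)
    for t in ['rack','upper_hole','lower_hole','empty_bay','racked_spool','loose_spool','spindle','shoulder','nose','thread_block','chalk','tape_roll','spool_navy']:
        for r in place_of(t,n)[:2]:
            w=c2w(n,r['location']); print(n,t,round(r['p'],2),w.round(1),w2px(n,w).round())
print(observe()['t'])
```

```text
side rack 0.73 [556.7  79.   -3.2] [293. 264.]
side rack 0.35 [562.6  49.1  95.7] [296. 221.]
side upper_hole 0.7 [563.9  49.4  95.3] [295. 221.]
side empty_bay 0.88 [552.  117.   61.1] [285. 250.]
side racked_spool 0.75 [551.2  72.6  83.1] [295. 232.]
side loose_spool 0.73 [471.2 356.6  24.9] [253. 348.]
side loose_spool 0.65 [562.9  46.8  93.4] [296. 221.]
side spindle 0.72 [450.7 -67.   12.2] [361. 239.]
side shoulder 0.58 [445.6 -67.3   5.1] [363. 242.]
side nose 0.53 [447.   51.4  10.3] [341. 266.]
side nose 0.48 [442.1 160.6  -4.5] [320. 300.]
side thread_block 0.6 [4.513e+02 2.214e+02 3.000e-01] [302. 315.]
side chalk 0.71 [439.  160.7  -2.7] [321. 300.]
side chalk 0.18 [559.9  46.4  98.9] [297. 220.]
side tape_roll 0.92 [563.6 308.2   2.3] [230. 323.]
top rack 0.65 [556.1  79.1  -2.5] [329. 217.]
top upper_hole 0.64 [557.3  42.4  94.5] [351. 206.]
top lower_hole 0.65 [544.  132.2  50.5] [302. 212.]
top lower_hole 0.4 [555.   78.1  -2. ] [330. 218.]
top empty_bay 0.97 [550.7 106.1  56.6] [316. 210.]
top racked_spool 0.9 [553.9  66.3  79.8] [337. 208.]
top racked_spool 0.74 [449.6  50.    8.2] [335. 271.]
top loose_spool 0.78 [472.1 356.1  25.6] [182. 232.]
top spindle 0.67 [450.  -71.1   7.5] [397. 281.]
top shoulder 0.73 [444.5 -67.3   8.7] [395. 283.]
top nose 0.96 [452.1  51.4  11.3] [335. 269.]
top thread_block 0.7 [451.6 217.2  -3.7] [252. 256.]
top chalk 0.75 [440.7 158.1  -0.7] [280. 266.]
top tape_roll 0.95 [572.2 309.7  -4. ] [219. 191.]
top spool_navy 0.66 [ 552.7 -191.5    1.7] [464. 241.]
top spool_navy 0.19 [449.8  53.6  14.4] [334. 270.]
1.55
```

Run:
```python
from h import *
im=cv2.imread('pics/top0.png')
a=cv2.resize(im[190:250,270:410],None,fx=5,fy=5,interpolation=cv2.INTER_CUBIC)
b=cv2.resize(im[200:260,150:230],None,fx=5,fy=5,interpolation=cv2.INTER_CUBIC)
cv2.imwrite('pics/z1.png',np.vstack([a,cv2.copyMakeBorder(b,0,0,0,300,cv2.BORDER_CONSTANT)]))
d=np.load('pics/wrist0.npy'); f,cx,cy,c=K('wrist')
M=np.array(c['T_tool_cam'])
for (u,v) in [(200,310),(205,330),(190,330),(440,310),(445,330),(440,350),(170,350)]:
    z=d[v,u]; p=np.array([(u-cx)/f*z,(v-cy)/f*z,z,1]); print((u,v),(M@p).round(1))
# heightmap
C=cloud('top',np.load('pics/top0.npy'))
X,Y,Z=C[...,0],C[...,1],C[...,2]
for y0 in range(-650,451,50):
    print(y0,[int(Z[(X>x0)&(X<=x0+50)&(Y>y0)&(Y<=y0+50)&(Z<600)].max(initial=-999)) for x0 in range(200,850,50)])
```

```text
(200, 310) [ 10.9 -45.   52.3   1. ]
(205, 330) [  5.  -42.3  47.9   1. ]
(190, 330) [ 11.1 -43.8  37.9   1. ]
(440, 310) [10.6 45.3 52.7  1. ]
(445, 330) [10.3 42.7 39.1  1. ]
(440, 350) [ 1.6 42.3 40.4  1. ]
(170, 350) [ 11.1 -46.1  26.5   1. ]
-650 [-999, -731, -726, -999, -999, -999, -999, -999, -999, -999, -999, -999, -999]
-600 [-999, -727, -727, -999, -999, -999, -999, -999, -999, -999, -999, -999, -999]
-550 [-999, -726, -725, -999, -999, -999, -999, -999, -999, -999, -999, -999, -999]
-500 [-999, -725, -725, -999, -999, -999, -999, -999, -999, 2, 3, 3, 3]
-450 [-999, -726, 5, 39, 163, 170, 178, 178, 6, 108, 68, 130, 143]
-400 [-999, -726, 40, 40, 40, 38, 238, 260, 233, 110, 71, 129, 143]
-350 [-740, -721, 5, 38, 40, 5, 201, 265, 238, 5, 5, 129, 143]
-300 [-724, -722, 4, 59, 61, 58, 239, 233, 29, 29, 29, 129, 143]
-250 [-720, -327, 4, 60, 61, 61, 35, 35, 27, 28, 29, 6, 5]
-200 [-719, -329, 599, 61, 60, 59, 35, 34, 5, 65, 62, 204, 163]
-150 [-724, 599, 599, 28, 18, 18, 4, 5, 5, 73, 74, 203, 284]
-100 [599, 599, 27, 27, 19, 17, 5, 5, 5, 74, 73, 18, 20]
-50 [577, 570, 4, 5, 15, 12, 6, 5, 5, 54, 56, 55, 56]
0 [494, 478, 5, 5, 16, 10, 110, 107, 6, 55, 55, 46, 12]
50 [385, 231, 56, 55, 4, 4, 108, 109, 5, 54, 57, 48, 47]
100 [290, -225, 19, 57, 12, 12, 69, 84, 5, 56, 56, 45, 20]
150 [-605, -227, 12, 5, 22, 20, 5, 9, 4, 54, 55, 47, 47]
200 [-284, -224, 18, 5, 22, 21, 5, 5, 8, 56, 55, 46, 21]
250 [-723, -218, 25, 5, 5, 5, 19, 18, 13, 49, 56, 55, 56]
300 [-720, -214, 25, 9, 4, 50, 18, 18, 7, 13, 53, 53, 53]
350 [-721, -722, 4, 11, 39, 49, 32, 37, 32, 13, 13, 9, 8]
400 [-723, -720, 12, 9, 5, 5, 35, 38, 31, 14, 13, 13, 14]
450 [-721, -723, 6, 5, 4, 7, 31, 31, 31, 15, 14, 14, 15]
```

View pics/z1.png

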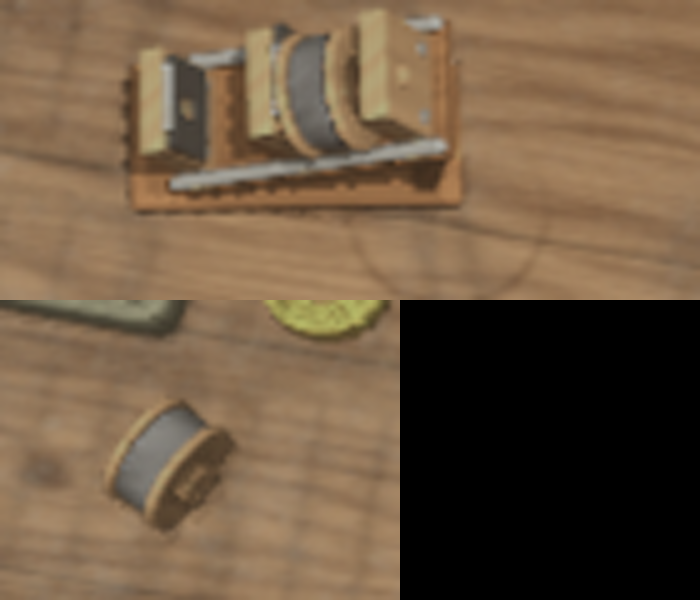

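```bash
cat >> h.py <<'E'
def yawR(deg,tilt=0):
    """tool z down, tool x at yaw deg, then tilted about tool y so tool x dips by tilt"""
    a=np.radians(deg); x=np.array([np.cos(a),np.sin(a),0]); z=np.array([0,0,-1.]); 
    M=np.stack([x,np.cross(z,x),z],1)
    return M@R.from_euler('y',-tilt,degrees=True).as_matrix()
def plan(pos,Rt,T=None):
    T=toolpose() if T is None else T
    sh=T[:3,:3].T@(np.asarray(pos)-T[:3,3]); rv=R.from_matrix(T[:3,:3].T@Rt).as_rotvec(degrees=True)
    print('PLAN',sh.round(1).tolist(),rv.round(2).tolist(),'rows',round(max(np.linalg.norm(sh)/50,np.linalg.norm(rv)/8.59),1))
E
python3 - <<'E'
from h import *
print(yawR(98,28).round(2))
plan([440,-150,330],yawR(98))
E
```

```text
[[-0.12  0.99  0.07]
 [ 0.87  0.14 -0.46]
 [-0.47  0.   -0.88]]
PLAN [349.4, -318.4, -26.1] [0.01, 0.0, -75.55] rows 9.5
```

Request:
apply_moves(
  motion=[
    [[349,-318,-26,0,0,-75.5],[349,-318,-26,0,0,-75.5],[349,-318,-26,0,0,-75.5],[349,-318,-26,0,0,-75.5],[349,-318,-26,0,0,-75.5],[349,-318,-26,0,0,-75.5],[349,-318,-26,0,0,-75.5],[349,-318,-26,0,0,-75.5],[349,-318,-26,0,0,-75.5],[349,-318,-26,0,0,-75.5]],
  ],
)

```text
t: 2.55
position: [440.7, -147.4, 330.4]
eef_rot: [0.654, 0.757, 0.0, 0.0]
contact_force: [-0.1, -0.4, 0.2]
finger_gap: 85.3
```

Run:
```python
from h import *
s=observe(); print(s['t'],s['position'],s['joint_pos'])
plan([540,90,330],yawR(98))
```

```text
2.55 [ 440.65003368 -147.41885835  330.39928415] [-4.65273154e-01  2.31270504e-01  1.89965979e+00  3.68709504e-04
  1.00981958e+00 -6.10609199e-01]
PLAN [220.6, 132.6, 0.5] [0.05, 0.01, 0.32] rows 5.1
```

Run:
```python
from h import *
T=toolpose(); np.save('pics/w1T.npy',T); im,d=camera('wrist'); cv2.imwrite('pics/w1.png',im); np.save('pics/w1.npy',d)
```

Request:
apply_moves(
  motion=[
    [[220,133,0,0,0,0],[220,133,0,0,0,0],[220,133,0,0,0,0],[220,133,0,0,0,0],[220,133,0,0,0,0],[220,133,0,0,0,0],[220,133,0,0,0,0]],
  ],
)

```text
t: 3.3
position: [541.2, 87.0, 329.5]
eef_rot: [0.655, 0.755, -0.0, -0.0]
contact_force: [-0.1, -1.1, 0.1]
finger_gap: 85.1
```

Run:
```python
from h import *
T=toolpose(); np.save('pics/w2T.npy',T); im,d=camera('wrist'); cv2.imwrite('pics/w2.png',im); np.save('pics/w2.npy',d)
for t in ['upper_hole','lower_hole','empty_bay','racked_spool','rack','shoulder','nose']:
    for r in place_of(t,'wrist')[:2]:
        w=c2w('wrist',r['location'],T); print(t,round(r['p'],2),w.round(1),w2px('wrist',w,T).round())
print(T[:3,3],observe()['t'])
```

```text
upper_hole 0.59 [562.5  46.5  93.2] [336. 265.]
upper_hole 0.26 [4.534e+02 2.170e+02 1.000e-01] [250.  59.]
lower_hole 0.64 [544.7 131.6  46.4] [329. 162.]
lower_hole 0.5 [551.4 109.5  56.4] [333. 188.]
empty_bay 0.92 [551.1 109.   58.9] [333. 189.]
rack 0.93 [559.4  71.9  -0.6] [333. 214.]
shoulder 0.64 [ 4.527e+02 -7.380e+01  4.000e-01] [230. 316.]
nose 0.85 [445.6  46.9   8.6] [229. 223.]
nose 0.75 [563.5  43.8  95.4] [337. 269.]
[541.19968887  86.96463466 329.52270286] 3.7
```

View pics/w1.png

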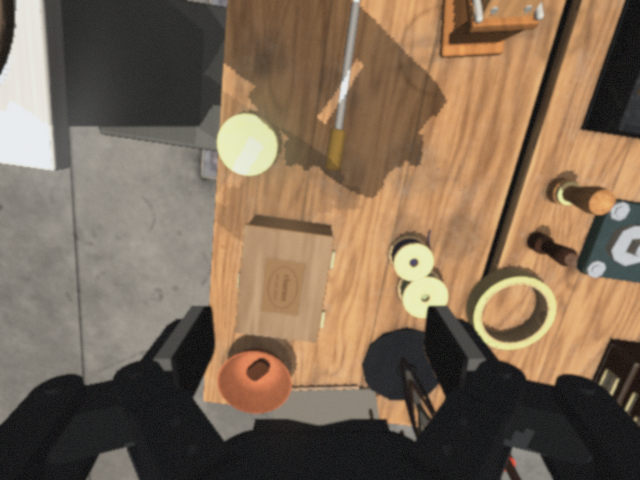

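View pics/w2.png

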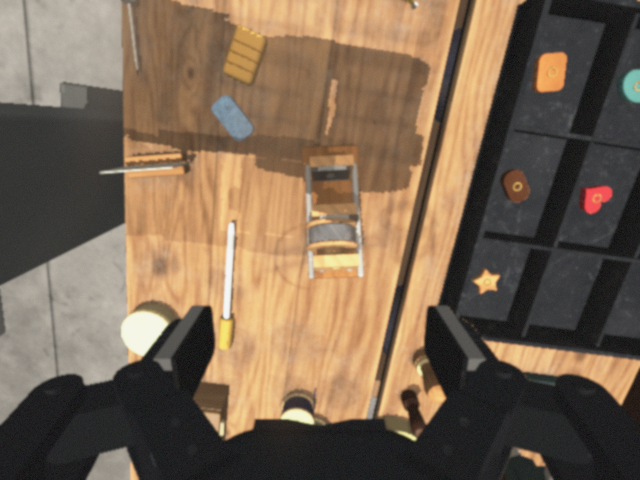

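Run:
```python
from h import *
im=cv2.imread('pics/w2.png')
a=cv2.resize(im[135:290,285:385],None,fx=3.8,fy=3.8,interpolation=cv2.INTER_CUBIC)
im=cv2.imread('pics/w2.png')
b=cv2.resize(im[210:365,195:275],None,fx=3.8,fy=3.8,interpolation=cv2.INTER_CUBIC)
cv2.imwrite('pics/z2.png',np.hstack([a,b]))
C=cloud('wrist',np.load('pics/w2.npy'),np.load('pics/w2T.npy'))
np.set_printoptions(linewidth=200)
for v in range(140,290,6): print(v,[tuple(C[v,u].round().astype(int).tolist()) for u in range(310,362,10)])
```

```text
140 [(523, 148, 0), (533, 149, 1), (544, 151, -1), (554, 152, -1), (565, 154, -1), (575, 155, -1)]
146 [(524, 142, 0), (534, 143, -1), (544, 145, 9), (555, 147, 11), (565, 148, 13), (577, 149, -1)]
152 [(525, 136, 11), (535, 138, 11), (545, 139, 12), (556, 141, 11), (566, 142, 11), (578, 143, 0)]
158 [(526, 134, 61), (535, 136, 60), (544, 137, 60), (553, 138, 60), (562, 140, 61), (579, 137, 0)]
164 [(527, 129, 62), (536, 131, 63), (545, 132, 63), (554, 133, 64), (563, 134, 63), (580, 131, 0)]
170 [(527, 120, 28), (536, 126, 66), (545, 127, 65), (555, 128, 64), (564, 129, 64), (581, 124, 0)]
176 [(528, 114, 31), (537, 119, 54), (547, 119, 47), (556, 121, 51), (567, 121, 40), (582, 118, -1)]
182 [(529, 109, 34), (539, 109, 29), (549, 111, 29), (559, 112, 28), (569, 114, 30), (583, 111, 1)]
188 [(530, 103, 37), (540, 103, 30), (550, 105, 32), (560, 107, 33), (570, 108, 34), (584, 105, 1)]
194 [(530, 98, 41), (540, 98, 34), (550, 100, 36), (561, 101, 34), (570, 103, 36), (585, 98, 1)]
200 [(531, 92, 43), (541, 93, 38), (551, 94, 38), (561, 95, 38), (571, 97, 38), (587, 92, 0)]
206 [(532,
[... 630 characters left out ...]
30, 163, 399), (585, 63, 65)]
248 [(537, 59, 93), (546, 60, 92), (555, 61, 91), (564, 61, 88), (573, 62, 87), (585, 57, 68)]
254 [(538, 45, 70), (548, 45, 64), (557, 50, 77), (568, 47, 63), (577, 49, 65), (586, 52, 70)]
260 [(539, 40, 73), (547, 54, 105), (555, 55, 104), (564, 56, 105), (572, 57, 104), (586, 47, 74)]
266 [(540, 35, 75), (547, 49, 108), (556, 50, 107), (564, 51, 107), (573, 52, 105), (587, 42, 76)]
272 [(540, 29, 76), (550, 32, 78), (560, 31, 73), (569, 32, 73), (579, 34, 73), (588, 37, 79)]
278 [(541, 24, 78), (551, 22, 71), (568, -7, 0), (579, -5, 1), (591, -3, -1), (603, -2, -1)]
284 [(545, -18, 0), (557, -16, 0), (569, -15, -1), (581, -12, 0), (593, -11, 0), (604, -9, 0)]
```

View pics/z2.png

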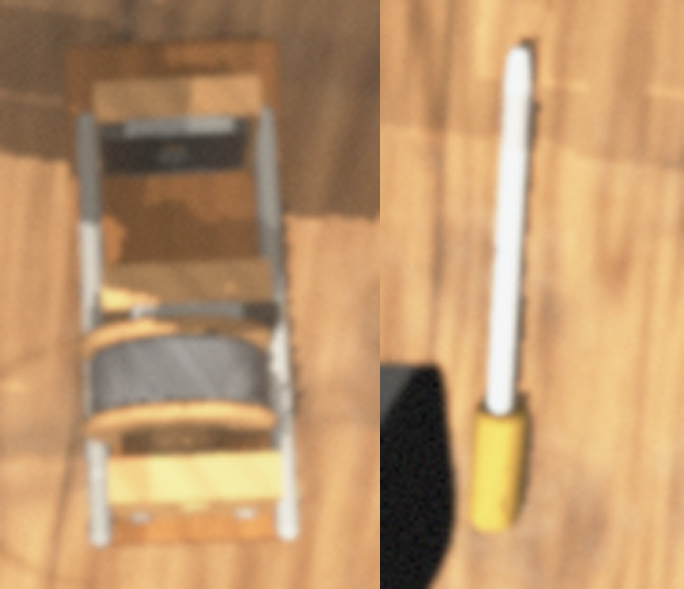

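```bash
cat > fit.py <<'E'
from h import *
from scipy.optimize import minimize, least_squares
def fit(C,mask=None,c0=(552,85),verbose=1):
    P=C.reshape(-1,3); P=P[np.isfinite(P).all(1)]
    m=(abs(P[:,0]-c0[0])<70)&(abs(P[:,1]-c0[1])<90)&(P[:,2]>20)&(P[:,2]<120); P=P[m]
    t=np.radians(28)
    best=None
    for yaw in np.arange(2,16,0.25):
        a=np.radians(yaw); X=np.array([np.cos(a),np.sin(a),0]); Y=np.array([-np.sin(a),np.cos(a),0])
        L=Y*np.cos(t)-np.array([0,0,np.sin(t)]); n=Y*np.sin(t)+np.array([0,0,np.cos(t)])
        h=P@n; hist,e=np.histogram(h,bins=np.arange(h.min(),h.max()+.5,0.5))
        # cheek top: search plane
        sel=None
        k=np.convolve(hist,np.ones(5),'same')
        # highest strong peak
        if best is None or 1:
            idx=[i for i in range(len(k)) if k[i]>0.6*k.max()]
        yield_=(yaw,)
        best=best or []
        best.append((yaw,h,X,L,n))
    return P,best
E
python3 - <<'E'
from fit import *
C=cloud('wrist',np.load('pics/w2.npy'),np.load('pics/w2T.npy'))
im=cv2.imread('pics/w2.png')
t=np.radians(28)
def axes(yaw):
    a=np.radians(yaw); X=np.array([np.cos(a),np.sin(a),0]); Y=np.array([-np.sin(a),np.cos(a),0])
    return X,Y*np.cos(t)-np.array([0,0,np.sin(t)]),Y*np.sin(t)+np.array([0,0,np.cos(t)])
sub=C[140:290,290:380].reshape(-1,3)
X,L,n=axes(8)
h=sub@n
hist,e=np.histogram(h[sub[:,2]>20],bins=np.arange(60,140,1)); print([(int(a),int(b)) for a,b in zip(e,hist) if b>20])
l=sub@L
top=sub[(h>0)]
# plane normal of cheeks tops: fit by rough plane h peak
pk=[x for x in e[:-1][np.argsort(hist)[::-1][:6]]]; print(pk)
E
```

```text
[(60, 36), (61, 43), (62, 49), (63, 29), (64, 30), (65, 28), (66, 24), (67, 37), (68, 36), (69, 33), (70, 38), (71, 55), (72, 54), (73, 87), (74, 63), (75, 53), (76, 71), (77, 74), (78, 78), (79, 178), (80, 588), (81, 845), (82, 423), (83, 151), (84, 142), (85, 195), (86, 161), (87, 99), (88, 62), (89, 34)]
[np.int64(81), np.int64(80), np.int64(82), np.int64(85), np.int64(79), np.int64(86)]
```

```bash
cat > fit2.py <<'E'
from h import *
t=np.radians(28)
def axes(yaw):
    a=np.radians(yaw); X=np.array([np.cos(a),np.sin(a),0]); Y=np.array([-np.sin(a),np.cos(a),0])
    return X,Y*np.cos(t)-np.array([0,0,np.sin(t)]),Y*np.sin(t)+np.array([0,0,np.cos(t)])
def analyse(sub,yaw=8):
    X,L,n=axes(yaw)
    h=sub@n; x=sub@X; l=sub@L
    hist,e=np.histogram(h,bins=np.arange(70,95,.5)); pk=e[np.argmax(np.convolve(hist,np.ones(3),'same'))]+.25
    s=(abs(h-pk)<2)
    print('n',s.sum(),'h med',np.median(h[s]).round(2))
    lh,le=np.histogram(l[s],bins=np.arange(l[s].min()//1,l[s].max()+1,1)); print('l hist',int(le[0]),lh.tolist())
    return x,l,h,s
E
python3 - <<'E'
from fit2 import *
C=cloud('wrist',np.load('pics/w2.npy'),np.load('pics/w2T.npy'))
sub=C[140:290,290:380].reshape(-1,3); sub=sub[sub[:,2]>20]
x,l,h,s=analyse(sub)
l0=None
ls=l[s]; xs=x[s]; 
import itertools
# clusters
o=np.sort(ls); 
from scipy.ndimage import label
hist,e=np.histogram(ls,bins=np.arange(o[0]//1,o[-1]+1,1)); lab,nn=label(hist>25)
for k in range(1,nn+1):
    b=np.where(lab==k)[0]; lo,hi=e[b[0]],e[b[-1]+1]; m=(ls>lo)&(ls<hi)
    xx=xs[m]; ll=ls[m]
    # edges per l-slice
    print(lo,hi,'x pct',np.percentile(xx,[0.5,2,50,98,99.5]).round(1),'n',m.sum(), 'meanl',ll.mean().round(1))
    # yaw estimate: upper/lower edges of l as function of x
    q=[];w=[]
    for a in np.arange(xx.min()+3,xx.max()-3,2):
        mm=abs(xx-a)<1.2
        if mm.sum()>4: q.append((a,ll[mm].min(),ll[mm].max()))
    q=np.array(q); print('slopes deg',[np.degrees(np.polyfit(q[:,0],q[:,j],1)[0]).round(2) for j in(1,2)])
E
```

```text
n 2050 h med 81.32
l hist -76 [10, 36, 59, 71, 51, 45, 45, 45, 49, 57, 54, 6, 0, 0, 0, 0, 0, 0, 19, 16, 9, 5, 3, 10, 15, 15, 11, 11, 14, 11, 12, 13, 13, 14, 8, 13, 12, 10, 14, 15, 7, 6, 2, 15, 37, 38, 46, 47, 48, 44, 50, 45, 51, 49, 44, 54, 40, 7, 0, 0, 0, 0, 0, 0, 0, 0, 0, 0, 0, 0, 0, 0, 0, 0, 0, 0, 0, 0, 0, 0, 0, 0, 0, 0, 0, 0, 0, 0, 34, 48, 36, 33, 42, 41, 45, 49, 46, 35, 48, 46, 38, 46, 33, 9]
-75.0 -65.0 x pct [543.6 543.8 563.5 582.4 582.7] n 512 meanl -70.0
slopes deg [np.float64(1.18), np.float64(1.79)]
-32.0 -19.0 x pct [541.6 542.5 562.1 580.9 582.5] n 593 meanl -25.3
slopes deg [np.float64(-2.05), np.float64(1.4)]
12.0 27.0 x pct [539.6 540.5 558.8 578.  578.9] n 620 meanl 19.6
slopes deg [np.float64(1.8), np.float64(1.27)]
```

```bash
cat > fit3.py <<'E'
from fit2 import *
from scipy.ndimage import label
def rep(sub,yaw,th=25):
    x,l,h,s=analyse(sub,yaw); ls=l[s]; xs=x[s]
    hist,e=np.histogram(ls,bins=np.arange(ls.min()//1,ls.max()+1,1)); lab,nn=label(hist>th)
    for k in range(1,nn+1):
        b=np.where(lab==k)[0]; lo,hi=e[b[0]]-1,e[b[-1]+1]+1; m=(ls>lo)&(ls<hi); xx=xs[m]; ll=ls[m]
        if m.sum()<100: continue
        E=[]
        for a in np.arange(ll.min()+2,ll.max()-2,1):
            mm=abs(ll-a)<.7
            if mm.sum()>10: E.append((xx[mm].min(),xx[mm].max()))
        E=np.median(np.array(E),0)
        q=[]
        for a in np.arange(xx.min()+4,xx.max()-4,2):
            mm=abs(xx-a)<1.2; q.append((a,ll[mm].min(),ll[mm].max()))
        q=np.array(q); print('l',np.median(q[:,1:],0).round(1),'x edges',E.round(1),'mid',E.mean().round(2),'slopes',[np.degrees(np.polyfit(q[:,0],q[:,j],1)[0]).round(2) for j in(1,2)])
E
python3 - <<'E'
from fit3 import *
C=cloud('wrist',np.load('pics/w2.npy'),np.load('pics/w2T.npy'))
sub=C[140:290,290:380].reshape(-1,3); sub=sub[sub[:,2]>20]
for y in (9,10,11): print(y); rep(sub,y)
im=cv2.imread('pics/top0.png')
C=cloud('top',np.load('pics/top0.npy'))
sub=C[185:250,280:370].reshape(-1,3); sub=sub[sub[:,2]>20]
print('top'); rep(sub,10,12)
E
```

```text
9
n 2055 h med 76.73
l hist -85 [2, 43, 47, 50, 53, 56, 54, 52, 48, 53, 52, 18, 0, 0, 0, 0, 0, 0, 2, 30, 11, 6, 3, 9, 13, 11, 12, 15, 12, 11, 13, 12, 12, 14, 11, 12, 13, 9, 14, 18, 9, 5, 3, 4, 32, 44, 40, 44, 51, 48, 50, 44, 55, 48, 42, 53, 45, 17, 0, 0, 0, 0, 0, 0, 0, 0, 0, 0, 0, 0, 0, 0, 0, 0, 0, 0, 0, 0, 0, 0, 0, 0, 0, 0, 0, 0, 0, 0, 10, 53, 39, 41, 29, 44, 45, 46, 43, 41, 45, 46, 45, 44, 44, 15]
l [-83.5 -73.9] x edges [543.  582.2] mid 562.59 slopes [np.float64(1.67), np.float64(1.25)]
l [-40.2 -27.9] x edges [541.8 581.1] mid 561.44 slopes [np.float64(-1.85), np.float64(1.16)]
l [ 4. 18.] x edges [540.5 579.8] mid 560.12 slopes [np.float64(1.04), np.float64(1.28)]
10
n 2070 h med 72.13
l hist -93 [26, 50, 49, 56, 55, 53, 52, 46, 53, 55, 33, 0, 0, 0, 0, 0, 0, 0, 26, 13, 9, 5, 4, 14, 11, 13, 18, 11, 13, 11, 12, 13, 15, 13, 10, 12, 11, 8, 22, 12, 6, 8, 5, 26, 37, 43, 47, 45, 53, 38, 53, 50, 46, 47, 52, 48, 33, 0, 0, 0, 0, 0, 0, 0, 0, 0, 0, 0, 0, 0, 0, 0, 0, 0, 0, 0, 0, 0, 0, 0, 0, 0, 0, 0, 0, 0, 0, 0, 48, 39, 41, 38, 36, 44, 42, 51, 38, 43, 47, 44, 42, 47, 28, 1]
l [-92.2 -82.6] x
[... 201 characters left out ...]
.4] mid 560.81 slopes [np.float64(0.42), np.float64(0.19)]
11
n 595 h med 72.07
l hist -84 [4, 35, 23, 20, 12, 17, 28, 31, 27, 23, 22, 25, 23, 26, 25, 28, 30, 23, 21, 24, 23, 38, 28, 18, 19, 0, 0, 0, 0, 0, 0, 0, 0, 0, 0, 0, 0, 0, 0, 0, 0, 0, 0, 0, 0, 0, 0, 0, 0, 0, 0, 0, 0, 0, 0, 0, 0, 0, 0, 0, 0, 0, 0, 0, 0, 0, 0, 0, 0, 0, 0, 0, 2]
l [-78.6 -74.3] x edges [547.7 566.8] mid 557.26 slopes [np.float64(-2.47), np.float64(1.61)]
l [-69.8 -66.2] x edges nan mid nan slopes [np.float64(-3.3), np.float64(0.99)]
l [-63.6 -60.7] x edges nan mid nan slopes [np.float64(-0.18), np.float64(-2.41)]
top
n 403 h med 73.21
l hist -93 [6, 7, 14, 9, 13, 8, 11, 9, 11, 6, 12, 2, 0, 0, 0, 0, 0, 0, 2, 10, 8, 1, 3, 0, 1, 6, 1, 4, 1, 1, 6, 3, 4, 1, 4, 1, 2, 3, 1, 3, 1, 3, 1, 3, 0, 5, 11, 3, 5, 14, 10, 8, 6, 12, 11, 5, 5, 10, 2, 0, 0, 0, 0, 0, 0, 0, 0, 0, 0, 0, 0, 0, 0, 0, 0, 0, 0, 0, 0, 0, 0, 0, 0, 0, 0, 0, 0, 1, 2, 13, 6, 5, 6, 11, 4, 11, 3, 12, 6, 11, 7, 6, 10]
  return _methods._mean(a, axis=axis, dtype=dtype,
  ret = ret.dtype.type(ret / rcount)
```

```bash
cat >> h.py <<'E'
t28=np.radians(28)
def axes(yaw):
    a=np.radians(yaw); X=np.array([np.cos(a),np.sin(a),0]); Y=np.array([-np.sin(a),np.cos(a),0])
    return X,Y*np.cos(t28)-np.array([0,0,np.sin(t28)]),Y*np.sin(t28)+np.array([0,0,np.cos(t28)])
E
python3 - <<'E'
from h import *
X,L,n=axes(10)
U=561.95*X-92.6*L+58.1*n; D=560.75*X+9.4*L+58.1*n
print(U,D,(D-U)@L)
X,L,n=axes(10.5); print('emptybay', (U+L*(102-10-4-12)-2*n), L,n)
# spindle from w2 cloud
C=cloud('wrist',np.load('pics/w2.npy'),np.load('pics/w2T.npy'))
P=C[210:365,195:250].reshape(-1,3); P=P[(P[:,2]>3.5)&(P[:,2]<25)]
P=P[(abs(P[:,0]-450)<25)]
print(len(P)); q=np.polyfit(P[:,1],P[:,0],1); print('yaw of spindle slope',np.degrees(np.arctan(q[0])),q, P[:,1].min(),P[:,1].max())
for y in range(-115,56,10):
    m=abs(P[:,1]-y)<5; 
    if m.sum(): print(y,m.sum(),P[m,0].min().round(1),P[m,0].max().round(1),P[m,2].max().round(1),np.median(P[m,0]).round(1))
plan([465,330,300],yawR(50))
E
```

```text
[562.87387687  43.92468839  94.77232186] [546.05323904 132.40874134  46.88622245] 102.00000000000001
emptybay [550.81624985 108.98182204  57.3265879 ] [-0.16090442  0.86816255 -0.46947156] [-0.0855544   0.46161022  0.88294759]
1104
yaw of spindle slope -1.2486357978330653 [-2.17962565e-02  4.49664538e+02] -112.98418185012528 48.41686215603346
-115 21 443.0 459.0 17.0 451.7
-105 97 443.1 459.1 18.3 452.7
-95 104 442.6 458.9 17.4 451.9
-85 104 442.3 458.6 16.8 452.1
-75 133 442.9 458.5 17.2 451.5
-65 49 447.0 454.4 13.8 451.0
-55 51 446.0 453.9 12.4 450.6
-45 53 446.7 453.8 14.6 450.6
-35 51 446.1 453.6 13.0 450.4
-25 52 445.8 453.5 12.6 450.3
-15 57 445.9 453.4 13.5 450.0
-5 54 445.3 452.8 12.2 449.7
5 57 446.0 453.3 12.7 449.9
15 60 444.9 452.8 13.2 449.5
25 58 445.6 452.8 13.1 449.8
35 60 445.1 452.1 12.8 449.0
45 43 445.8 451.7 12.5 448.9
PLAN [253.2, -41.7, 30.0] [0.02, 0.0, 47.87] rows 5.6
```

Request:
apply_moves(
  motion=[
    [[253,-42,60,0,0,48],[253,-42,60,0,0,48],[253,-42,60,0,0,48],[253,-42,60,0,0,48],[253,-42,60,0,0,48],[253,-42,60,0,0,48],[253,-42,60,0,0,48]],
  ],
)

```text
t: 4.4
position: [463.1, 333.1, 268.8]
eef_rot: [0.907, 0.421, -0.001, -0.0]
contact_force: [0.1, -0.6, -0.3]
finger_gap: 85.2
```

Run:
```python
from h import *
T=toolpose(); np.save('pics/w3T.npy',T); im,d=camera('wrist'); cv2.imwrite('pics/w3.png',im); np.save('pics/w3.npy',d)
for r in place_of('loose_spool','wrist')[:2]:
        w=c2w('wrist',r['location'],T); print(round(r['p'],2),w.round(1),w2px('wrist',w,T).round())
print(T.round(3),observe()['t'])
g=regions_of('loose_spool','wrist')
m=g[0]['pixels']; print(g[0]['p'],m.sum()); np.save('pics/w3m.npy',m)
C=cloud('wrist',d,T); P=C[m]; P=P[(P[:,2]>6)&(P[:,2]<60)]
print(P.min(0),P.max(0),np.median(P,0))
# silhouette rectangle
rect=cv2.minAreaRect(P[:,:2].astype(np.float32)); print(rect)
for z0 in (40,43,46): 
    Q=P[P[:,2]>z0]; print(z0,len(Q),cv2.minAreaRect(Q[:,:2].astype(np.float32)))
```

```text
0.96 [466.8 356.5  20.3] [306. 193.]
[[ 6.46000e-01  7.63000e-01 -1.00000e-03  4.63081e+02]
 [ 7.63000e-01 -6.46000e-01 -0.00000e+00  3.33123e+02]
 [-1.00000e-03 -1.00000e-03 -1.00000e+00  2.68847e+02]
 [ 0.00000e+00  0.00000e+00  0.00000e+00  1.00000e+00]] 4.5
0.75 1742
[448.12778327 335.91161726   7.13403178] [498.20383215 373.89376864  48.73434866] [474.63056966 355.1763998   41.63828611]
((472.6274719238281, 353.5207824707031), (31.921737670898438, 45.09149932861328), 63.15229415893555)
40 1002 ((472.9073181152344, 353.6925354003906), (24.141950607299805, 33.73207092285156), 64.84220123291016)
43 701 ((472.7969970703125, 353.7086181640625), (24.131454467773438, 30.49249267578125), 65.10487365722656)
46 140 ((473.0044860839844, 353.8104553222656), (23.903799057006836, 17.334199905395508), 61.515838623046875)
```

View pics/w3.png

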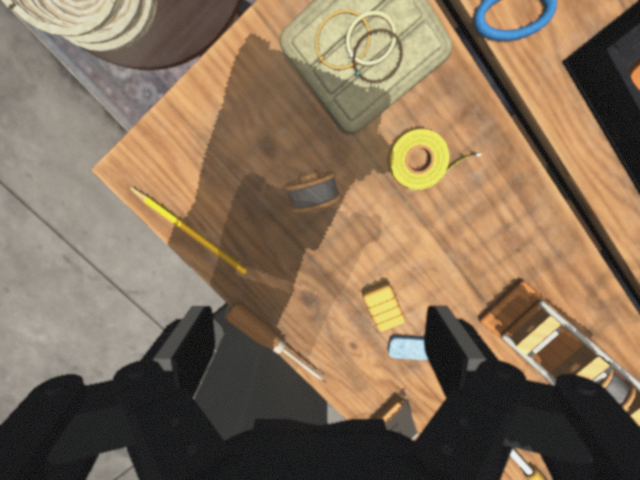

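Run:
```python
from h import *
plan([472.8,353.7,125],yawR(65))
plan([472.8,353.7,85],yawR(65))
```

```text
PLAN [23.3, -9.0, 145.0] [0.01, 0.01, -14.94] rows 2.9
PLAN [23.3, -9.0, 185.0] [0.01, 0.01, -14.94] rows 3.7
```

Request:
apply_moves(
  motion=[
    [[23.3,-9,45,0,0,-7.5],[23.3,-9,90,0,0,-15],[23.3,-9,135,0,0,-15],[23.3,-9,165,0,0,-15],[23.3,-9,185,0,0,-15],[23.3,-9,185,0,0,-15],[23.3,-9,185,0,0,-15]],
  ],
)

```text
t: 5.25
position: [473.5, 353.4, 85.6]
eef_rot: [0.844, 0.537, 0.0, 0.0]
contact_force: [0.9, 0.5, -0.1]
finger_gap: 85.6
```

Request:
apply_moves(
  motion=[
    [[0,0,0,0,0,0],[0,0,0,0,0,0],[0,0,0,0,0,0],[0,0,0,0,0,0],[0,0,0,0,0,0],[0,0,0,0,0,0]],
  ],
  fingers=1,
  force=25,
)

```text
t: 5.85
position: [473.0, 354.3, 86.1]
eef_rot: [0.844, 0.537, 0.001, 0.0]
contact_force: [-0.1, -1.4, 6.5]
finger_gap: 47.3
```

Run:
```python
from h import *
T=toolpose(); np.save('pics/w4T.npy',T); im,d=camera('wrist'); cv2.imwrite('pics/w4.png',im); np.save('pics/w4.npy',d)
print(T.round(3),observe()['t'])
```

```text
[[ 4.23000e-01  9.06000e-01  2.00000e-03  4.72994e+02]
 [ 9.06000e-01 -4.23000e-01  1.00000e-03  3.54300e+02]
 [ 1.00000e-03  1.00000e-03 -1.00000e+00  8.61120e+01]
 [ 0.00000e+00  0.00000e+00  0.00000e+00  1.00000e+00]] 5.9
```

View pics/w4.png

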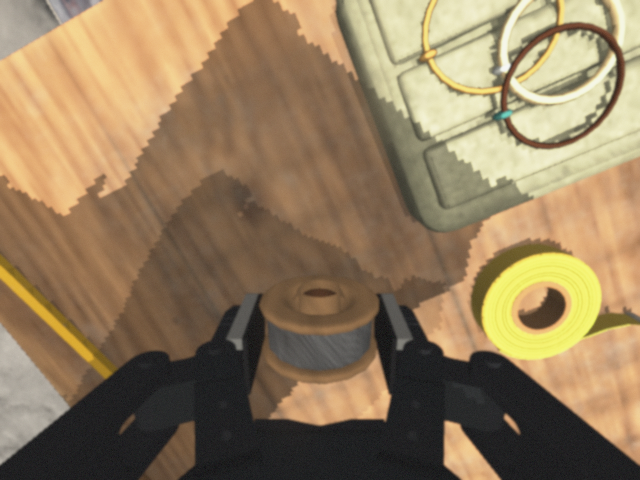

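Run:
```python
from h import *
T=np.load('pics/w4T.npy'); C=cloud('wrist',np.load('pics/w4.npy'),T); P=C[270:385,255:385].reshape(-1,3)
Q=(P-T[:3,3])@T[:3,:3]   # tool coords
s=Q[(abs(Q[:,1])<24)&(Q[:,2]>36)&(Q[:,2]<84)&(abs(Q[:,0])<16)]
print('x hist',[(int(a),int(b)) for b,a in zip(*np.histogram(s[:,0],bins=np.arange(-16,17,1)))])
f=s[s[:,0]>9]; print('front face median x',np.median(f[:,0]),'y range',f[:,1].min(),f[:,1].max(),'z',f[:,2].min(),f[:,2].max())
X,L,n=axes(10.5); E=np.array([550.8,109,57.3])-3*L
print((E+62*n).round(1))
plan(E+125*n,yawR(100.5,28))
```

```text
x hist [(-16, 0), (-15, 0), (-14, 0), (-13, 2), (-12, 74), (-11, 248), (-10, 527), (-9, 934), (-8, 252), (-7, 243), (-6, 304), (-5, 269), (-4, 299), (-3, 278), (-2, 286), (-1, 302), (0, 279), (1, 291), (2, 278), (3, 304), (4, 303), (5, 322), (6, 292), (7, 168), (8, 303), (9, 500), (10, 933), (11, 2996), (12, 396), (13, 176), (14, 155), (15, 44)]
front face median x 11.41369559427344 y range -23.995738575284285 23.998150541149293 z 37.672527122192164 83.89529938539025
[546.  135.  113.5]
PLAN [-143.6, 141.8, -83.0] [-8.59, -27.14, -34.84] rows 5.2
```

Request:
apply_moves(
  motion=[
    [[0,0,-40,0,0,0],[0,0,-80,0,0,0],[-20,20,-105,-1.2,-3.9,-5],[-50,50,-100,-2.9,-9,-11.6],[-80,80,-95,-4.3,-13.6,-17.4],[-110,105,-90,-5.7,-18,-23.2],[-135,130,-86,-7.2,-22.6,-29],[-143.6,141.8,-83,-8.6,-27.1,-34.8],[-143.6,141.8,-83,-8.6,-27.1,-34.8],[-143.6,141.8,-83,-8.6,-27.1,-34.8]],
  ],
)

```text
t: 6.9
position: [540.1, 164.6, 168.1]
eef_rot: [0.622, 0.745, -0.154, 0.185]
contact_force: [-0.4, -0.1, -0.7]
finger_gap: 47.3
```

Run:
```python
from h import *
T=toolpose(); np.save('pics/w5T.npy',T); im,d=camera('wrist'); cv2.imwrite('pics/w5.png',im); np.save('pics/w5.npy',d)
im,d=camera('top'); cv2.imwrite('pics/t5.png',im)
print(T.round(3)); s=observe(); print(s['t'],s['joint_pos'],s['contact_force'])
X,L,n=axes(10.5); E=np.array([550.8,109,57.3])-3*L
for h in (125,64): plan(E+h*n+.4*L,yawR(100.5,28),T)
```

```text
[[-1.58000e-01  9.84000e-01  8.30000e-02  5.40063e+02]
 [ 8.70000e-01  1.79000e-01 -4.60000e-01  1.64601e+02]
 [-4.67000e-01 -0.00000e+00 -8.84000e-01  1.68093e+02]
 [ 0.00000e+00  0.00000e+00  0.00000e+00  1.00000e+00]]
7.0 [ 0.32909654  0.62797964  1.81239876 -0.63861078  0.88815132  0.60543442] [ 0.08233764  0.28426659 -0.94332325]
PLAN [-0.6, 0.4, -0.6] [-0.11, -0.15, -0.18] rows 0.0
PLAN [-0.7, 0.5, 60.4] [-0.11, -0.15, -0.18] rows 1.2
```

View pics/w5.png

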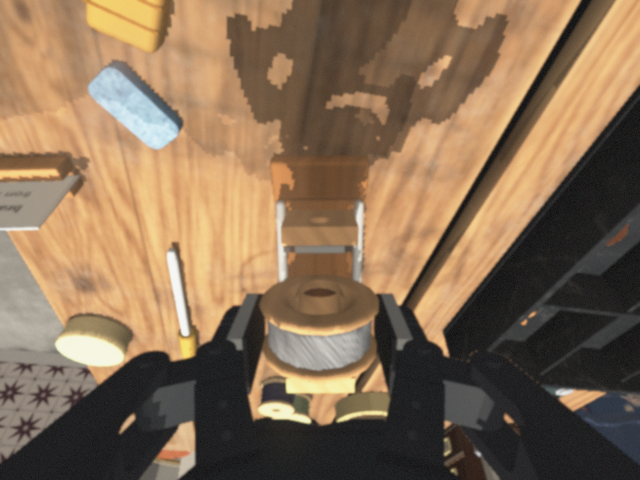

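Run:
```python
from h import *
T=np.load('pics/w5T.npy'); C=cloud('wrist',np.load('pics/w5.npy'),T); P=C[195:285,265:380].reshape(-1,3)
X,L,n=axes(10.5); U=np.array([562.87,43.92,94.77])
q=np.stack([(P-U)@X,(P-U)@L,(P-U)@n],1)
m=(abs(q[:,2]-14)<2.5)&(abs(q[:,0])<30)&(q[:,1]>60)
print(m.sum(),q[m].min(0).round(1),q[m].max(0).round(1),np.median(q[m],0).round(1))
m2=(q[:,1]>99)&(q[:,1]<106)&(q[:,2]>-20)&(q[:,2]<14); print(m2.sum(),np.percentile(q[m2],[2,50,98],axis=0).round(1))
m3=(q[:,1]>60)&(q[:,1]<98); print([(int(a),int(b)) for b,a in zip(*np.histogram(q[m3][:,2],bins=np.arange(-40,20,2)))])
print('bars', [ (int(a),int(b)) for b,a in zip(*np.histogram(q[(abs(q[:,2]+19)<2)&(q[:,1]>60)][:,0],bins=np.arange(-40,40,2)))])
```

```text
2066 [-20.4  88.1  11.5] [ 19.4 103.   16.4] [-0.7 96.2 14.2]
1436 [[-24.3  99.4 -19.7]
 [ -0.2 102.5  -2.4]
 [ 23.7 104.7  13.9]]
[(-40, 0), (-38, 0), (-36, 0), (-34, 0), (-32, 0), (-30, 1), (-28, 518), (-26, 823), (-24, 10), (-22, 200), (-20, 609), (-18, 25), (-16, 0), (-14, 0), (-12, 0), (-10, 0), (-8, 0), (-6, 0), (-4, 0), (-2, 0), (0, 0), (2, 0), (4, 0), (6, 0), (8, 0), (10, 4), (12, 452), (14, 795), (16, 66)]
bars [(-40, 0), (-38, 0), (-36, 0), (-34, 0), (-32, 0), (-30, 0), (-28, 67), (-26, 224), (-24, 180), (-22, 67), (-20, 7), (-18, 5), (-16, 4), (-14, 7), (-12, 4), (-10, 5), (-8, 6), (-6, 5), (-4, 4), (-2, 6), (0, 5), (2, 3), (4, 5), (6, 4), (8, 4), (10, 3), (12, 3), (14, 5), (16, 4), (18, 4), (20, 135), (22, 212), (24, 220), (26, 13), (28, 0), (30, 0), (32, 0), (34, 0), (36, 0)]
```

Request:
apply_moves(
  motion=[
    [[-0.6,0.2,25,0,0,0],[-0.6,0.2,45,0,0,0],[-0.6,0.2,55,0,0,0],[-0.6,0.2,58,0,0,0],[-0.6,0.2,60,0,0,0],[-0.6,0.2,60,0,0,0]],
  ],
)

```text
t: 7.6
position: [545.8, 136.2, 115.7]
eef_rot: [0.621, 0.746, -0.155, 0.186]
contact_force: [-0.6, 0.4, 0.1]
finger_gap: 47.6
```

Request:
apply_moves(
  motion=[
    [[0,0,0.7,0,0,0],[0,0,1.4,0,0,0],[0,0,1.4,0,0,0]],
  ],
)

```text
t: 7.9
position: [545.8, 135.3, 114.2]
eef_rot: [0.621, 0.746, -0.155, 0.186]
contact_force: [0.2, -0.1, -0.4]
finger_gap: 47.5
```

Request:
apply_moves(
  motion=[
    [[0,0,0.6,0,0,0],[0,0,1.2,0,0,0],[0,0,1.2,0,0,0]],
  ],
)

```text
t: 8.2
position: [545.8, 135.2, 113.9]
eef_rot: [0.621, 0.746, -0.155, 0.186]
contact_force: [-5.4, 5.0, 11.8]
finger_gap: 47.3
```

Run:
```python
from h import *
T=toolpose(); np.save('pics/w6T.npy',T); im,d=camera('wrist'); cv2.imwrite('pics/w6.png',im); np.save('pics/w6.npy',d)
X,L,n=axes(10.5); U=np.array([562.87,43.92,94.77]); c=T[:3,3]+62*T[:3,2]-.4*T[:3,0]
print('spool centre rack coords',(c-U)@X,(c-U)@L,(c-U)@n, observe()['contact_force'])
```

```text
spool centre rack coords -0.17344387901992597 72.62096658346826 -1.5532168127760855 [-4.15350026  5.84478641 11.52662832]
```

View pics/w6.png

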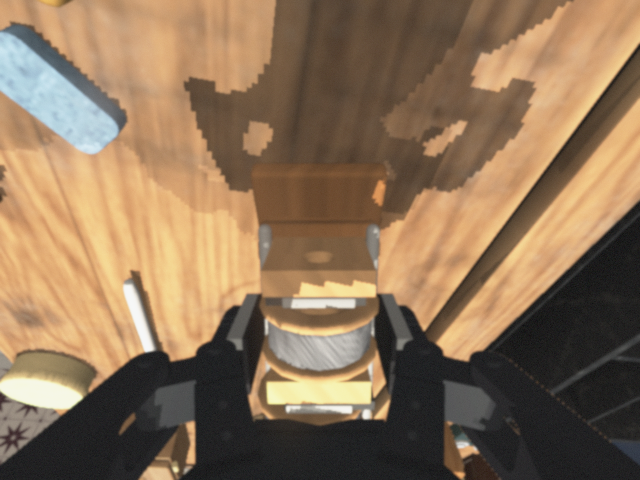

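Request:
apply_moves(
  motion=[
    [[0,0,-0.6,0,0,0],[0,0,-0.6,0,0,0],[0,0,-0.6,0,0,0],[0,0,-0.6,0,0,0],[0,0,-0.6,0,0,0]],
  ],
  fingers=-1,
)

```text
t: 8.75
position: [545.8, 134.8, 113.3]
eef_rot: [0.621, 0.746, -0.155, 0.185]
contact_force: [0.5, -0.5, -0.7]
finger_gap: 85.3
```

Request:
apply_moves(
  motion=[
    [[0,0,-30,0,0,0],[0,0,-60,0,0,0],[-25,0,-70,0,0,0],[-44,0,-70,0,0,0],[-44,0,-70,0,0,0]],
  ],
)

```text
t: 9.25
position: [547.4, 128.0, 197.2]
eef_rot: [0.621, 0.745, -0.155, 0.186]
contact_force: [0.9, -0.8, -0.5]
finger_gap: 85.5
```

Run:
```python
from h import *
T=toolpose(); np.save('pics/w7T.npy',T); im,d=camera('wrist'); cv2.imwrite('pics/w7.png',im); np.save('pics/w7.npy',d)
im2,d2=camera('top'); cv2.imwrite('pics/t7.png',cv2.resize(im2[190:250,270:410],None,fx=5,fy=5)); 
X,L,n=axes(10.5); U=np.array([562.87,43.92,94.77])
print('tcp rack',(T[:3,3]-U)@X,(T[:3,3]-U)@L,(T[:3,3]-U)@n,observe()['t'])
C=cloud('wrist',d,T).reshape(-1,3); q=np.stack([(C-U)@X,(C-U)@L,(C-U)@n],1)
for l0 in np.arange(0,104,2):
    m=(abs(q[:,1]-l0)<1)&(abs(q[:,0])<28)&(q[:,2]>-10)&(q[:,2]<30)
    if m.sum()>20: print(l0,m.sum(),'x',np.percentile(q[m,0],[1,99]).round(1),'ntop',np.percentile(q[m,2],95).round(1))
```

```text
tcp rack 0.1127519996316888 27.373142919132405 130.55610874592173 9.35
0 67 x [-18.9  18.7] ntop 14.7
2 219 x [-19.6  19.4] ntop 15.0
4 215 x [-19.5  18.8] ntop 15.1
6 239 x [-19.9  19.1] ntop 15.1
8 228 x [-19.9  19. ] ntop 15.1
10 832 x [-19.9  19.5] ntop 14.8
12 29 x [-19.8  19. ] ntop 15.0
20 196 x [-25.1  19. ] ntop 21.9
22 529 x [-26.   19.9] ntop 21.8
24 182 x [-22.7  16.6] ntop 19.9
26 237 x [-23.2  17.1] ntop 19.9
28 236 x [-24.  18.] ntop 19.9
30 251 x [-23.   17.8] ntop 19.9
32 247 x [-23.5  17.2] ntop 19.7
34 247 x [-22.8  17.7] ntop 19.9
36 248 x [-22.8  17.2] ntop 20.0
38 156 x [-21.   15.3] ntop 20.2
40 217 x [-25.5  18.3] ntop 22.0
42 580 x [-25.7  18.6] ntop 21.6
44 235 x [-14.1  21.1] ntop 16.5
46 290 x [-18.5  21.4] ntop 16.1
48 261 x [-19.9  19.2] ntop 15.1
50 259 x [-19.8  18.9] ntop 15.1
52 272 x [-19.8  19.2] ntop 15.2
54 299 x [-20.2  19.1] ntop 15.1
56 871 x [-19.8  19.4] ntop 14.8
60 80 x [-9.7  9.3] ntop 9.0
62 60 x [-8.   7.4] ntop 9.3
66 261 x [-22.9  23.1] ntop 23.6
68 423 x [-21.9  21.7] ntop 23.7
70 289 x [-20.1  21. ] ntop 21.3
72 302 x [-19.8  19.9] ntop 21.1
74 310 x [-20.4  20.6] ntop 21.0
76 306 x [-20.4  19.8] ntop 20.7
78 310 x [-21.3  20.5] ntop 20.4
80 315 x [-20.3  20.4] ntop 20.4
82 316 x [-20.3  20. ] ntop 20.1
84 300 x [-21.5  21.1] ntop 19.7
86 321 x [-22.9  22.2] ntop 21.7
88 390 x [-21.  21.] ntop 22.1
90 283 x [-19.   16.2] ntop 16.3
92 292 x [-19.1  18. ] ntop 16.3
94 320 x [-19.9  19.4] ntop 15.1
96 338 x [-20.2  19.3] ntop 15.2
98 382 x [-20.2  19.4] ntop 15.3
100 328 x [-20.   19.2] ntop 15.2
102 287 x [-19.7  19.3] ntop 15.2
```

View pics/w7.png

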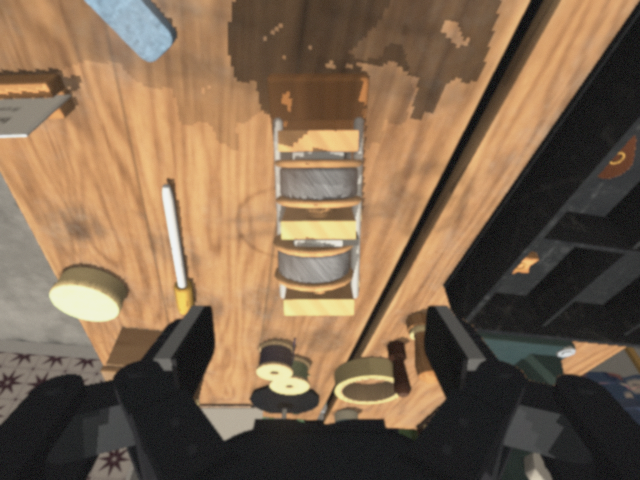

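Request:
apply_moves(
  motion=[
    [[2,-0.4,30,0,0,0],[2,-0.4,60,0,0,0],[2,-0.4,69.5,0,0,0],[2,-0.4,69.5,0,0,0],[2,-0.4,69.5,0,0,0]],
  ],
)

```text
t: 9.85
position: [552.3, 99.2, 133.9]
eef_rot: [0.621, 0.746, -0.155, 0.186]
contact_force: [-1.1, -0.2, -0.1]
finger_gap: 85.3
```

Request:
apply_moves(
  motion=[
    [[0,0,0,0,0,0],[0,0,0,0,0,0],[0,0,0,0,0,0],[0,0,0,0,0,0],[0,0,0,0,0,0],[0,0,0,0,0,0]],
  ],
  fingers=1,
  force=20,
)

```text
t: 10.45
position: [552.2, 99.0, 134.3]
eef_rot: [0.621, 0.746, -0.155, 0.186]
contact_force: [-2.2, 3.3, 7.5]
finger_gap: 47.8
```

Request:
apply_moves(
  motion=[
    [[0,0,0,0,0,0],[0,0,0,0,0,0],[0,0,0,0,0,0],[0,0,0,0,0,0]],
  ],
  fingers=-1,
)

```text
t: 10.85
position: [552.1, 98.6, 133.5]
eef_rot: [0.621, 0.746, -0.155, 0.185]
contact_force: [0.3, 0.8, -0.3]
finger_gap: 85.7
```

Request:
apply_moves(
  motion=[
    [[0,0,-30,0,0,0],[0,0,-60,0,0,0],[0,0,-70,0,0,0],[0,0,-70,0,0,0]],
  ],
)

```text
t: 11.25
position: [546.4, 131.4, 196.2]
eef_rot: [0.621, 0.746, -0.154, 0.186]
contact_force: [-0.5, 0.1, -0.7]
finger_gap: 85.6
```

Run:
```python
from h import *
T=toolpose(); np.save('pics/w8T.npy',T); im,d=camera('wrist'); cv2.imwrite('pics/w8.png',im); np.save('pics/w8.npy',d)
X,L,n=axes(10.5); U=np.array([562.87,43.92,94.77])
print('tcp rack',(T[:3,3]-U)@X,(T[:3,3]-U)@L,(T[:3,3]-U)@n,observe()['t'])
C=cloud('wrist',d,T).reshape(-1,3); q=np.stack([(C-U)@X,(C-U)@L,(C-U)@n],1)
for l0 in np.arange(-2,104,2):
    m=(abs(q[:,1]-l0)<1)&(abs(q[:,0])<28)&(q[:,2]>-10)&(q[:,2]<30)
    if m.sum()>20: print(l0,m.sum(),'x',np.percentile(q[m,0],[1,99]).round(1),np.percentile(q[m,0],[1,99]).mean().round(2),'ntop',np.percentile(q[m,2],[50,95]).round(1))
plan([451.5,-60,160],yawR(91.25))
```

```text
tcp rack -0.2449764503566474 30.95832378170055 131.3904666778098 11.3
0 84 x [-19.6  18.2] -0.72 ntop [13.8 14.9]
2 216 x [-20.   19.4] -0.3 ntop [14.2 15.1]
4 202 x [-20.   19.3] -0.38 ntop [14.3 15.2]
6 241 x [-19.7  18.7] -0.5 ntop [14.1 15.2]
8 206 x [-19.9  19.2] -0.33 ntop [14.2 15.4]
10 809 x [-19.9  19.5] -0.19 ntop [ 9.8 14.7]
12 25 x [-19.5  18.4] -0.56 ntop [ 8.2 14.4]
20 175 x [-22.7  21.4] -0.67 ntop [19.4 22. ]
22 546 x [-23.2  22.6] -0.27 ntop [16.4 21.7]
24 174 x [-20.2  19.5] -0.35 ntop [17.4 19.6]
26 237 x [-20.1  20.4] 0.17 ntop [16.9 19.8]
28 221 x [-20.7  19.4] -0.66 ntop [17.1 19.7]
30 233 x [-20.5  19.9] -0.3 ntop [17.1 19.9]
32 246 x [-20.7  19.7] -0.5 ntop [16.9 19.8]
34 235 x [-21.3  20. ] -0.68 ntop [17.1 19.9]
36 252 x [-19.8  19.9] 0.04 ntop [17.3 19.7]
38 136 x [-18.4  18.9] 0.26 ntop [17.3 19.8]
40 212 x [-22.6  20.5] -1.02 ntop [19.6 22. ]
42 528 x [-23.   18.5] -2.27 ntop [16.7 21.6]
44 230 x [-13.8  20.9] 3.53 ntop [15.  16.4]
46 268 x [-19.   21.5] 1.23 ntop [14.5 16.1]
48 271 x [-19.5  18.8] -0.33 ntop [14.3 15.1]
50 246 x [-19.5  19.1] -0.21 ntop 
[... 457 characters left out ...]
 298 x [-21.4  19.7] -0.85 ntop [17.9 20.7]
78 306 x [-20.4  20.4] -0.02 ntop [17.6 20.4]
80 297 x [-21.2  20.4] -0.39 ntop [17.6 20.3]
82 311 x [-20.2  20.2] -0.02 ntop [17.5 20. ]
84 291 x [-21.6  20.5] -0.58 ntop [17.1 19.8]
86 298 x [-22.8  22.1] -0.36 ntop [18.5 21.5]
88 403 x [-21.3  21.3] 0.02 ntop [18.5 21.9]
90 283 x [-19.1  16. ] -1.54 ntop [15.  16.4]
92 295 x [-19.1  18. ] -0.59 ntop [14.6 16.4]
94 314 x [-19.9  19. ] -0.45 ntop [14.1 15.4]
96 317 x [-19.9  19.2] -0.37 ntop [14.  15.1]
98 320 x [-20.1  19.1] -0.49 ntop [14.1 15.2]
100 320 x [-20.2  19. ] -0.56 ntop [14.2 15.2]
102 390 x [-20.   19.1] -0.43 ntop [13.8 15.2]
PLAN [-134.0, -127.7, 111.2] [2.21, 27.94, 9.05] rows 4.3
```

Request:
apply_moves(
  motion=[
    [[25,0,0,0,0,0],[44,0.1,15,0,0,0],[44,0.1,50,0,0,0],[44,0.1,70,0,0,0],[44,0.1,70,0,0,0],[44,0.1,70,0,0,0]],
  ],
)

```text
t: 11.9
position: [545.0, 136.4, 112.3]
eef_rot: [0.621, 0.746, -0.156, 0.185]
contact_force: [-0.5, 0.4, 0.0]
finger_gap: 85.3
```

Request:
apply_moves(
  motion=[
    [[0,0,0,0,0,0],[0,0,0,0,0,0],[0,0,0,0,0,0],[0,0,0,0,0,0],[0,0,0,0,0,0],[0,0,0,0,0,0]],
  ],
  fingers=1,
  force=20,
)

```text
t: 12.5
position: [545.2, 137.2, 113.6]
eef_rot: [0.621, 0.746, -0.155, 0.186]
contact_force: [-2.6, 3.1, 6.8]
finger_gap: 47.4
```

Request:
apply_moves(
  motion=[
    [[0.7,0,0.5,0,0,0],[1.4,0,0.5,0,0,0],[1.4,0,0.5,0,0,0]],
  ],
)

```text
t: 12.8
position: [545.2, 137.4, 113.4]
eef_rot: [0.621, 0.746, -0.156, 0.187]
contact_force: [-1.9, -4.3, 15.1]
finger_gap: 47.4
```

```bash
cat > st.py <<'E'
from h import *
X,L,n=axes(10.5); U=np.array([562.87,43.92,94.77])
def st():
    T=toolpose(); s=observe(); F=np.array(s['contact_force']); p=T[:3,3]-U
    print('t',round(s['t'],2),'tcp rack',np.round([p@X,p@L,p@n],2),'F rack',np.round([F@X,F@L,F@n],1),'M',np.round([s['moment']@X,s['moment']@L,s['moment']@n],2))
    return T
def prof(d,T,lo=-2,hi=104,step=4):
    C=cloud('wrist',d,T).reshape(-1,3); q=np.stack([(C-U)@X,(C-U)@L,(C-U)@n],1)
    for l0 in np.arange(lo,hi,step):
        m=(abs(q[:,1]-l0)<1)&(abs(q[:,0])<28)&(q[:,2]>-10)&(q[:,2]<30)
        if m.sum()>20: print(l0,m.sum(),'x',np.percentile(q[m,0],[1,99]).round(1),np.percentile(q[m,0],[1,99]).mean().round(2),'ntop',np.percentile(q[m,2],[50,95]).round(1))
    return q
E
python3 -c "
from st import *
st()"
```

```text
t 12.8 tcp rack [-0.3  75.24 61.11] F rack [ -2.7 -10.5  11.5] M [-1.3  0.5 -0. ]
```

Request:
apply_moves(
  motion=[
    [[0,0,0,0,0,0],[0,0,0,0,0,0],[0,0,0,0,0,0],[0,0,0,0,0,0]],
  ],
  fingers=-1,
)

```text
t: 13.2
position: [544.9, 137.9, 111.7]
eef_rot: [0.621, 0.746, -0.155, 0.185]
contact_force: [-0.0, -0.1, 0.3]
finger_gap: 85.4
```

Request:
apply_moves(
  motion=[
    [[0,0,-30,0,0,0],[0,0,-60,0,0,0],[-25,0,-72,0,0,0],[-25,0,-72,0,0,0]],
  ],
)

```text
t: 13.6
position: [543.6, 149.0, 189.5]
eef_rot: [0.621, 0.746, -0.154, 0.187]
contact_force: [-0.6, -0.1, -0.7]
finger_gap: 85.3
```

Run:
```python
from st import *
T=st(); np.save('pics/w9T.npy',T); im,d=camera('wrist'); cv2.imwrite('pics/w9.png',im); np.save('pics/w9.npy',d)
prof(d,T,18,104,2)
plan([451.5,-60,160],yawR(91.25),T)
```

```text
t 13.6 tcp rack [  0.25  49.86 133.85] F rack [-0.6  0.3 -0.6] M [ 0.2   0.   -0.03]
20 156 x [-23.1  21.5] -0.79 ntop [19.4 22.1]
22 523 x [-23.1  22.7] -0.2 ntop [16.3 21.6]
24 164 x [-19.3  18.9] -0.17 ntop [17.3 19.6]
26 206 x [-21.3  19.7] -0.83 ntop [17.4 19.7]
28 214 x [-20.2  20.4] 0.09 ntop [16.8 19.7]
30 210 x [-20.2  20.4] 0.09 ntop [17.1 19.8]
32 221 x [-20.9  19.5] -0.68 ntop [17.1 19.9]
34 220 x [-20.7  20.2] -0.27 ntop [17.  19.5]
36 213 x [-19.9  19.3] -0.29 ntop [17.  19.9]
38 109 x [-17.7  17.1] -0.29 ntop [18.  19.8]
40 176 x [-22.9  20.8] -1.06 ntop [19.2 21.9]
42 519 x [-23.   18.7] -2.16 ntop [16.8 21.8]
44 210 x [-14.   21.3] 3.65 ntop [15.1 16.3]
46 259 x [-18.6  21.6] 1.46 ntop [14.7 16.2]
48 226 x [-19.8  19.5] -0.16 ntop [14.2 15.2]
50 238 x [-19.8  19.4] -0.17 ntop [14.2 15.1]
52 243 x [-19.8  19.1] -0.36 ntop [14.3 15.2]
54 273 x [-19.8  19. ] -0.4 ntop [14.1 15.1]
56 891 x [-19.9  19.3] -0.28 ntop [ 7.8 14.7]
66 212 x [-23.1  22.8] -0.18 ntop [20.1 23.1]
68 469 x [-22.5  21.8] -0.32 ntop [18.5 23.5]
70 237 x [-20.   19.3] -0.35 ntop [18.6 21.3]
72 254 x [-20.3  20.3] 0.02 ntop [18.4 20.8]
74 271 x [-20.1  20.3] 0.1 ntop [18.  20.6]
76 255 x [-20.2  19.8] -0.18 ntop [18.  20.7]
78 288 x [-20.5  20.4] -0.02 ntop [17.6 20.6]
80 271 x [-20.8  20.4] -0.19 ntop [17.4 20.1]
82 286 x [-20.8  20.4] -0.18 ntop [17.1 20. ]
84 223 x [-18.9  19.5] 0.32 ntop [17.5 19.7]
86 259 x [-22.7  23. ] 0.14 ntop [18.6 21.7]
88 446 x [-21.9  21.9] 0.03 ntop [17.6 22.1]
90 254 x [-19.2  16.1] -1.55 ntop [15.1 17. ]
92 286 x [-19.2  17.4] -0.93 ntop [14.6 16.1]
94 277 x [-19.9  19.3] -0.3 ntop [14.1 15.3]
96 276 x [-20.  19.] -0.51 ntop [14.3 15.3]
98 297 x [-19.9  19.1] -0.38 ntop [14.2 15.2]
100 298 x [-19.9  18.7] -0.57 ntop [14.1 15.3]
102 596 x [-19.9  19.1] -0.37 ntop [10.5 14.9]
PLAN [-153.1, -128.6, 114.4] [2.4, 27.91, 8.98] rows 4.6
```

Request:
apply_moves(
  motion=[
    [[20,-0.4,0,0,0,0],[25,-0.4,30,0,0,0],[25,-0.4,60,0,0,0],[25,-0.4,72.5,0,0,0],[25,-0.4,72.5,0,0,0],[25,-0.4,72.5,0,0,0]],
  ],
)

```text
t: 14.25
position: [544.7, 137.7, 111.5]
eef_rot: [0.621, 0.746, -0.155, 0.185]
contact_force: [-0.4, 0.8, -0.2]
finger_gap: 85.7
```

Request:
apply_moves(
  motion=[
    [[0,0,0,0,0,0],[0,0,0,0,0,0],[0,0,0,0,0,0],[0,0,0,0,0,0],[0,0,0,0,0,0],[0,0,0,0,0,0]],
  ],
  fingers=1,
  force=30,
)

```text
t: 14.85
position: [544.8, 137.9, 112.1]
eef_rot: [0.621, 0.746, -0.155, 0.186]
contact_force: [-1.2, 3.1, 6.6]
finger_gap: 47.8
```

Request:
apply_moves(
  motion=[
    [[-2.5,0,0,0,2.5,0],[-5.4,0,0,0,5,0],[-4.5,0,0.3,0,5,0],[-3.5,0,0.3,0,5,0],[-3,0,0.3,0,5,0],[-3,0,0.3,0,5,0]],
  ],
)

```text
t: 15.45
position: [545.6, 134.1, 113.7]
eef_rot: [0.627, 0.753, -0.129, 0.154]
contact_force: [1.0, -7.0, 11.7]
finger_gap: 47.0
```

Run:
```python
from st import *
T=st(); im,d=camera('wrist'); cv2.imwrite('pics/w10.png',im)
prof(d,T,60,104,2)
```

```text
t 15.45 tcp rack [-0.59 72.19 59.78] F rack [ -0.3 -11.8   7.1] M [-1.76  0.08  0.08]
64 38 x [-24.9  23.5] -0.71 ntop [20.4 25.9]
66 535 x [-24.7  23.4] -0.64 ntop [19.7 25.7]
68 1518 x [-24.6  23.4] -0.6 ntop [16.5 22.3]
70 575 x [-25.3  23.9] -0.68 ntop [17.4 26.6]
72 734 x [-25.4  24.1] -0.63 ntop [17.4 26.5]
74 746 x [-25.8  24.4] -0.7 ntop [17.6 26.9]
76 757 x [-25.9  24.6] -0.66 ntop [17.5 27.4]
78 761 x [-25.8  24.5] -0.65 ntop [17.8 27.5]
80 750 x [-25.9  24.5] -0.66 ntop [17.7 27.7]
82 829 x [-27.   25.7] -0.63 ntop [18.1 28.2]
84 459 x [-27.7  26.5] -0.6 ntop [19.2 28.4]
86 1102 x [-27.7  27.9] 0.07 ntop [21.1 28.2]
88 2071 x [-27.7  27.7] 0.01 ntop [15.  21.5]
90 525 x [-25.2  26.4] 0.61 ntop [15. 16.]
92 596 x [-19.2  16.8] -1.2 ntop [14.7 16.1]
94 587 x [-20.   18.8] -0.59 ntop [14.2 15.1]
96 606 x [-20.2  19.2] -0.54 ntop [14.2 15.2]
98 584 x [-20.   19.2] -0.4 ntop [14.1 15.1]
100 702 x [-19.9  19. ] -0.47 ntop [13.9 15.1]
102 2282 x [-20.1  19.1] -0.52 ntop [ 6.9 14.7]
```

Request:
apply_moves(
  motion=[
    [[0,0,0,0,0,0],[0,0,0,0,0,0],[0,0,0,0,0,0],[0,0,0,0,0,0]],
  ],
  fingers=-1,
)

```text
t: 15.9
position: [545.0, 134.9, 112.3]
eef_rot: [0.627, 0.753, -0.128, 0.153]
contact_force: [-0.0, -0.5, 0.0]
finger_gap: 85.3
```

Request:
apply_moves(
  motion=[
    [[0,0,-30,0,0,0],[0,0,-60,0,0,0],[-25,0,-72,0,-2,0],[-25,0,-72,0,-5,0]],
  ],
)

```text
t: 16.3
position: [545.1, 139.1, 191.4]
eef_rot: [0.621, 0.745, -0.154, 0.187]
contact_force: [0.9, 0.8, -0.8]
finger_gap: 85.4
```

Run:
```python
from st import *
T=st(); np.save('pics/w11T.npy',T); im,d=camera('wrist'); cv2.imwrite('pics/w11.png',im); np.save('pics/w11.npy',d)
prof(d,T,0,104,2)
plan([451.5,-60,160],yawR(91.25),T)
```

```text
t 16.3 tcp rack [-9.0000e-02  4.0090e+01  1.3072e+02] F rack [ 1.   0.9 -0.4] M [ 0.27 -0.03  0.03]
0 71 x [-19.8  18.3] -0.75 ntop [13.7 14.6]
2 196 x [-20.1  19.2] -0.42 ntop [14.2 15.1]
4 215 x [-19.9  19.6] -0.15 ntop [14.1 15.2]
6 214 x [-20.   19.6] -0.17 ntop [14.2 15.2]
8 198 x [-19.4  19.5] 0.06 ntop [14.2 15.2]
10 762 x [-19.9  19.4] -0.25 ntop [10.1 14.7]
12 43 x [-19.   19.5] 0.25 ntop [10.9 15.1]
20 168 x [-23.   22.1] -0.44 ntop [19.  22.2]
22 542 x [-23.2  22.4] -0.39 ntop [16.5 21.9]
24 167 x [-20.5  19.6] -0.43 ntop [17.4 19.6]
26 229 x [-20.1  19.3] -0.38 ntop [17.2 19.6]
28 224 x [-20.8  20. ] -0.38 ntop [16.9 19.6]
30 231 x [-20.4  20.8] 0.16 ntop [17.  19.7]
32 225 x [-20.7  20.8] 0.05 ntop [17.2 19.8]
34 226 x [-21.3  19.9] -0.7 ntop [16.8 19.5]
36 238 x [-20.1  19.6] -0.23 ntop [17.1 20. ]
38 124 x [-18.8  18. ] -0.36 ntop [17.9 19.8]
40 206 x [-22.4  21. ] -0.66 ntop [19.7 22.1]
42 538 x [-23.1  18.5] -2.3 ntop [16.6 21.5]
44 215 x [-13.9  21.1] 3.58 ntop [15.  16.5]
46 276 x [-16.1  21.4] 2.66 ntop [14.6 16. ]
48 247 x [-19.7  19.2] -0.28 ntop [14.2 15.2]
50 
[... 454 characters left out ...]
6 281 x [-21.   19.5] -0.75 ntop [17.3 20. ]
78 287 x [-21.7  20.1] -0.77 ntop [17.  19.8]
80 286 x [-20.7  19.2] -0.75 ntop [17.1 19.9]
82 298 x [-21.4  19.2] -1.1 ntop [17.  19.7]
84 227 x [-20.3  19.2] -0.51 ntop [17.2 19.8]
86 297 x [-22.9  20.9] -1.0 ntop [19.2 21.9]
88 482 x [-23.   21.6] -0.69 ntop [16.3 21.6]
90 268 x [-19.2  15.8] -1.68 ntop [15.  16.3]
92 299 x [-19.4  18.1] -0.67 ntop [14.5 16.2]
94 313 x [-20.2  19.5] -0.36 ntop [14.2 15.2]
96 316 x [-20.1  19.4] -0.34 ntop [14.1 15.2]
98 314 x [-20.   19.3] -0.32 ntop [14.1 15.3]
100 314 x [-20.   19.3] -0.35 ntop [14.1 15.2]
102 477 x [-19.9  19.2] -0.34 ntop [12.6 14.9]
PLAN [-143.2, -128.2, 111.5] [2.42, 28.01, 8.93] rows 4.4
```

View pics/w11.png

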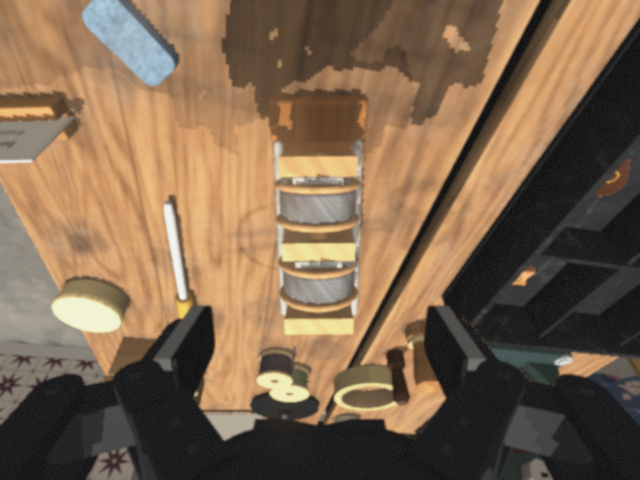

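Run:
```python
from st import *
for k in ('w2','w11'):
    C=cloud('wrist',np.load(f'pics/{k}.npy'),np.load(f'pics/{k}T.npy'))
    for y0 in range(-180,-20,10):
        print(y0,[int(C[...,2][(C[...,0]>x0)&(C[...,0]<=x0+10)&(C[...,1]>y0)&(C[...,1]<=y0+10)&(C[...,2]<200)].max(initial=-99)) for x0 in range(370,530,10)])
```

```text
-180 [-99, -99, -99, -99, -99, 39, 52, 56, 56, 53, 1, 1, 1, 1, 1, 1]
-170 [-99, -99, -99, -99, -99, 1, 1, 1, 2, 1, 1, 1, 1, 1, 1, 1]
-160 [-99, -99, -99, -99, -99, 0, 1, 1, 1, 1, 1, 1, 1, 1, 1, 1]
-150 [-99, -99, -99, -99, -99, -99, 1, 1, 2, 1, 1, 1, 1, 1, 1, 1]
-140 [-99, -99, -99, -99, -99, -99, 1, 1, 1, 1, 1, 1, 1, 1, 1, 1]
-130 [-99, -99, -99, -99, -99, -99, 1, 1, 1, 1, 1, 1, 1, 1, 1, 1]
-120 [-99, -99, -99, -99, -99, -99, 1, 15, 17, 1, 2, 1, 1, 1, 1, 1]
-110 [23, -99, -99, -99, -99, -99, 1, 16, 18, 2, 1, 1, 1, 1, 1, 0]
-100 [24, -99, -99, -99, -99, -99, 1, 17, 17, 1, 1, 2, 1, 2, 1, 2]
-90 [24, 24, 1, -99, -99, -99, 1, 16, 17, 1, 1, 1, 2, 1, 1, 1]
-80 [23, 23, 1, 1, -99, -99, 1, 17, 17, 1, 1, 1, 2, 1, 1, 1]
-70 [21, 1, 1, 1, 1, 1, 1, 13, 13, 1, 1, 1, 1, 1, 1, 1]
-60 [1, 1, 1, 1, 1, 1, 1, 12, 12, 1, 1, 1, 1, 1, 1, 1]
-50 [1, 1, 0, 1, 1, 2, 1, 13, 14, 1, 1, 1, 2, 1, 1, 1]
-40 [1, 1, 1, 2, 1, 1, 2, 13, 13, 1, 1, 1, 1, 1, 2, 1]
-30 [2, 1, 1, 1, 1, 1, 1, 12, 12, 1, 2, 2, 1, 1, 1, 1]
-180 [54, 40, 31, 21, 0, -99, -99, -99, -99, -99, 0, 0, 0, 1, 0, 0]
-170 [0, 1, 0, 0, 0, -99, -99, -99, -99, -99, 0, 1, 1, 0, 0, 0]
-160 [0, 0, 0, 0, 0, -99, -99, -99, -99, -99, 0, 0, 0, 0, 1, 0]
-150 [0, 0, 0, 0, 0, 0, -99, -99, -99, -99, 0, 0, 0, 0, 0, 1]
-140 [0, 1, 0, 1, 1, 0, 0, -99, -99, -99, 0, 0, 0, 0, 0, 1]
-130 [23, 22, 1, 1, 0, 0, 0, -99, -99, -99, 0, 0, 0, 1, 0, 1]
-120 [23, 23, 0, 1, 1, 0, 1, -99, -99, -99, 0, 1, 0, 0, 0, 1]
-110 [23, 23, 22, 0, 0, 0, 0, 14, -99, -99, 0, 0, 1, 0, 0, 0]
-100 [23, 23, 22, 0, 0, 0, 1, 16, 16, 0, 0, 1, 0, 0, 1, 1]
-90 [23, 23, 19, 0, 0, 1, 0, 16, 16, 1, 1, 0, 0, 1, 1, 0]
-80 [23, 23, 0, 0, 1, 0, 0, 16, 16, 0, 0, 1, 0, 1, 1, 0]
-70 [19, 1, 0, 0, 0, 1, 0, 12, 14, 1, 0, 0, 1, 1, 1, 1]
-60 [1, 0, 0, 0, 0, 0, 1, 12, 12, 0, 0, 1, 0, 0, 1, 0]
-50 [0, 1, 0, 0, 0, 1, 0, 12, 12, 0, 1, 1, 0, 0, 0, 1]
-40 [0, 0, 1, 0, 0, 0, 1, 12, 12, 0, 0, 1, 1, 0, 1, 1]
-30 [0, 1, 0, 1, 0, 1, 0, 12, 12, 1, 0, 1, 1, 0, 1, 1]
```

Run:
```python
from st import *
T=st()
plan(T[:3,3]+[-70,-10,60],yawR(91),T)
plan([450.8,-93,130],yawR(91),T)
```

```text
t 16.35 tcp rack [ -0.59  41.46 129.67] F rack [-0.5  0.3 -0.2] M [ 0.26 -0.01  0.01]
PLAN [-26.0, -70.6, -54.3] [2.39, 28.2, 9.22] rows 3.5
PLAN [-158.3, -134.4, 152.9] [2.39, 28.2, 9.22] rows 5.2
```

Request:
apply_moves(
  motion=[
    [[-13,-35,-40,0.6,7,2.3],[-26,-70,-54,1.2,14,4.6],[-60,-90,-10,1.8,21,6.9],[-95,-105,45,2.4,28.2,9.2],[-130,-120,90,2.4,28.2,9.2],[-155,-134,135,2.4,28.2,9.2],[-158.3,-134.4,152.9,2.4,28.2,9.2],[-158.3,-134.4,152.9,2.4,28.2,9.2],[-158.3,-134.4,152.9,2.4,28.2,9.2]],
  ],
  fingers=0,
)

```text
t: 17.25
position: [450.0, -93.4, 127.0]
eef_rot: [0.702, 0.712, -0.0, -0.004]
contact_force: [0.5, -0.9, -0.2]
finger_gap: 42.7
```

Run:
```python
from st import *
T=st(); im,d=camera('wrist'); cv2.imwrite('pics/w12.png',im)
C=cloud('wrist',d,T)
for a,b in ((-112,-78),(-66,-20),(0,40)):
  m=(C[...,1]>a)&(C[...,1]<b)&(abs(C[...,0]-450)<15)&(C[...,2]>5)&(C[...,2]<25); P=C[m]
  print(a,m.sum(),[np.mean([np.percentile(P[abs(P[:,1]-y)<2.5][:,0],q) for q in(1,99)]).round(2) for y in np.linspace(a+3,b-3,4) if (abs(P[:,1]-y)<2.5).sum()>10])
m=(abs(C[...,0]-450)<12)&(C[...,2]>4)&(C[...,2]<25)&(C[...,1]>-140)&(C[...,1]<70); print(C[m][:,1].min(),C[m][:,1].max())
h=(abs(C[...,0]-450)<12)&(C[...,2]>14.5)&(C[...,2]<25)&(C[...,1]>-140)&(C[...,1]<70); print(np.percentile(C[h][:,1],[0.5,99.5]))
print(T[:3,3])
plan([450.8,-93,76],yawR(91),T)
```

```text
t 17.25 tcp rack [-135.99 -116.18  -25.27] F rack [ 0.3 -0.8 -0.6] M [-0.01 -0.05 -0.02]
-112 1638 [np.float64(450.3), np.float64(450.15), np.float64(449.98), np.float64(449.86)]
-66 1397 [np.float64(449.83), np.float64(449.33), np.float64(449.11), np.float64(448.9)]
0 1560 [np.float64(448.47), np.float64(448.52), np.float64(448.1), np.float64(447.92)]
-113.47128475893871 38.95665033102372
[-112.05066548  -71.31634285]
[450.01510323 -93.39128642 126.99627532]
PLAN [0.1, 1.1, 51.0] [-0.31, -0.32, -0.12] rows 1.0
```

View pics/w12.png

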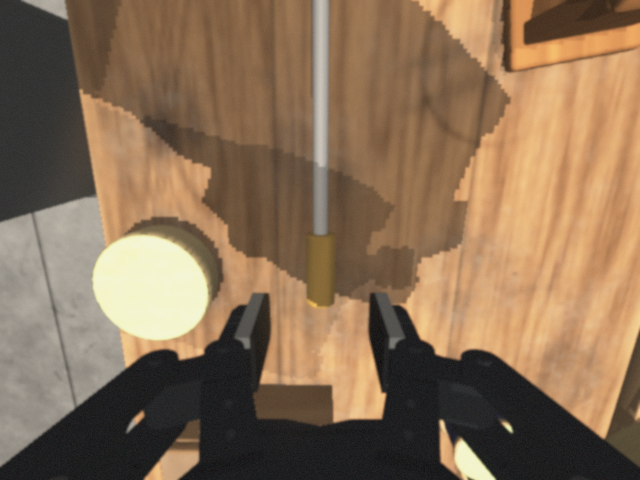

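Request:
apply_moves(
  motion=[
    [[0.1,0.4,30,-0.3,-0.3,-0.1],[0.1,0.4,46,-0.3,-0.3,-0.1],[0.1,0.4,51,-0.3,-0.3,-0.1],[0.1,0.4,51,-0.3,-0.3,-0.1],[0.1,0.4,51,-0.3,-0.3,-0.1]],
  ],
)

```text
t: 17.8
position: [451.0, -91.7, 77.9]
eef_rot: [0.7, 0.714, 0.001, 0.001]
contact_force: [0.1, 1.0, 0.3]
finger_gap: 42.5
```

Request:
apply_moves(
  motion=[
    [[0,0,0,0,0,0],[0,0,0,0,0,0],[0,0,0,0,0,0],[0,0,0,0,0,0],[0,0,0,0,0,0]],
  ],
  fingers=1,
  force=60,
)

```text
t: 18.3
position: [450.8, -92.2, 77.9]
eef_rot: [0.7, 0.714, 0.001, 0.002]
contact_force: [-0.5, 3.0, 8.2]
finger_gap: 14.3
```

Run:
```python
from st import *
T=st(); print(T.round(3)); np.save('pics/w13T.npy',T); im,d=camera('wrist'); cv2.imwrite('pics/w13.png',im)
```

```text
t 18.3 tcp rack [-134.99  -92.25  -68.17] F rack [ 0.1 -1.2  8.7] M [ 0.48 -0.06  0.01]
[[-2.0000e-02  1.0000e+00  3.0000e-03  4.5082e+02]
 [ 1.0000e+00  2.0000e-02 -1.0000e-03 -9.2236e+01]
 [-1.0000e-03  3.0000e-03 -1.0000e+00  7.7886e+01]
 [ 0.0000e+00  0.0000e+00  0.0000e+00  1.0000e+00]]
```

View pics/w13.png

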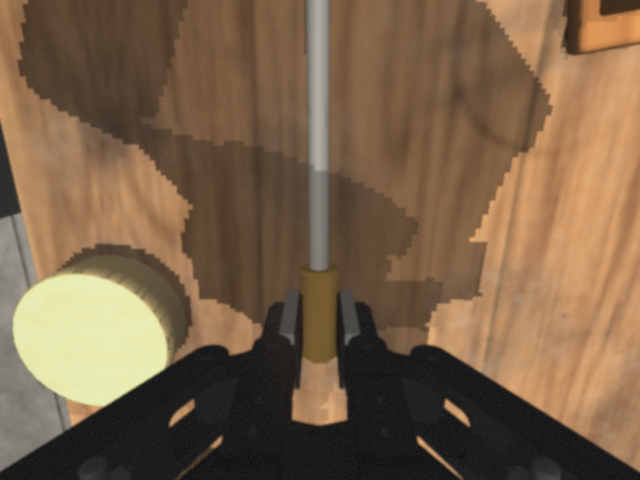

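Request:
apply_moves(
  motion=[
    [[0,0,0,0,0,0],[0,-0.6,1.5,0,0,0],[0,-0.6,3,0,0,0],[0,-0.6,3,0,0,0]],
  ],
  fingers=0.4,
)

```text
t: 18.75
position: [449.9, -92.3, 73.8]
eef_rot: [0.7, 0.714, 0.0, 0.001]
contact_force: [0.4, 0.2, -0.2]
finger_gap: 25.5
```

Request:
apply_moves(
  motion=[
    [[0,0,0,0,0,0],[0,0,0,0,0,0],[0,0,0,0,0,0],[0,0,0,0,0,0]],
  ],
  fingers=1,
  force=60,
)

```text
t: 19.15
position: [450.0, -92.3, 74.1]
eef_rot: [0.7, 0.714, 0.0, 0.001]
contact_force: [-0.5, -1.0, 4.2]
finger_gap: 14.4
```

Run:
```python
from st import *
T=st(); print(T.round(3)); np.save('pics/w14T.npy',T); print(observe()['finger_gap'],observe()['contact_force'])
```

```text
t 19.15 tcp rack [-135.8   -90.37  -71.49] F rack [-0.7 -2.8  3.3] M [-0.04  0.2   0.09]
[[-2.00000e-02  1.00000e+00  2.00000e-03  4.49998e+02]
 [ 1.00000e+00  2.00000e-02 -1.00000e-03 -9.22900e+01]
 [-1.00000e-03  2.00000e-03 -1.00000e+00  7.40730e+01]
 [ 0.00000e+00  0.00000e+00  0.00000e+00  1.00000e+00]]
14.389009624728015 [-0.49882875 -1.00262945  4.17845915]
```

```bash
cat >> st.py <<'E'
Up=U-0.35*X+0.4*L+0.2*n
AX=66.1; SH=21.0
def tcp_for(lsh,x=0,nn=0): return Up+(lsh-SH)*L+(AX+nn)*n+x*X
E
python3 - <<'E'
from st import *
T=toolpose()
print(tcp_for(-135))
plan(tcp_for(-135),yawR(100.5,28),T)
E
```

```text
[581.89033179 -60.62511835 226.35920058]
PLAN [28.9, 132.8, -152.1] [-2.19, -27.88, -9.2] rows 4.1
```

Request:
apply_moves(
  motion=[
    [[0,0,-25,0,0,0],[0,0,-60,0,0,0],[0,10,-100,0,0,0],[5,35,-140,-0.5,-6,-2],[12,65,-152,-1,-12,-4],[19,95,-152,-1.5,-18,-6],[25,120,-152,-2,-24,-8],[28.9,132.8,-152,-2.2,-27.9,-9.2],[28.9,132.8,-152,-2.2,-27.9,-9.2],[28.9,132.8,-152,-2.2,-27.9,-9.2]],
  ],
)

```text
t: 20.15
position: [581.4, -60.4, 225.6]
eef_rot: [0.62, 0.746, -0.155, 0.185]
contact_force: [-0.2, 0.2, -0.2]
finger_gap: 14.0
```

```bash
cat >> st.py <<'E'
def spind(d,T):
    """measure spindle in tool frame from wrist depth"""
    C=cloud('wrist',d,T).reshape(-1,3); Q=(C-T[:3,3])@T[:3,:3]
    Q=Q[(abs(Q[:,1])<14)&(Q[:,2]>50)&(Q[:,2]<82)&(Q[:,0]>14)&(Q[:,0]<150)]
    for a in range(16,146,10):
        m=abs(Q[:,0]-a)<5
        if m.sum()>8: print(a,m.sum(),'y',np.percentile(Q[m,1],[2,98]).round(1),np.percentile(Q[m,1],[2,98]).mean().round(2),'ztop',np.percentile(Q[m,2],5).round(1))
    if len(Q): print('xmax',Q[:,0].max())
E
python3 - <<'E'
from st import *
T=st(); np.save('pics/w15T.npy',T); im,d=camera('wrist'); cv2.imwrite('pics/w15.png',im)
spind(d,T); plan(tcp_for(-135),yawR(100.5,28),T)
s,_=camera('side'); cv2.imwrite('pics/s15.png',cv2.resize(s[180:320,240:400],None,fx=4,fy=4))
E
```

```text
t 20.15 tcp rack [  -0.81 -154.94   65.79] F rack [-0.2  0.3 -0.1] M [ 0.29  0.05 -0.02]
16 713 y [-7.7  7.8] 0.02 ztop 57.6
26 694 y [-6.2  6.4] 0.07 ztop 59.6
36 494 y [-3.7  3.7] 0.0 ztop 61.6
46 544 y [-3.6  4. ] 0.2 ztop 61.8
56 565 y [-3.5  3.9] 0.2 ztop 61.8
66 604 y [-3.8  3.8] 0.02 ztop 61.7
76 677 y [-3.7  4.1] 0.18 ztop 61.7
86 712 y [-3.7  4. ] 0.18 ztop 61.7
96 755 y [-3.6  3.9] 0.17 ztop 61.7
106 823 y [-3.5  4.2] 0.36 ztop 61.6
116 397 y [-3.4  4.1] 0.36 ztop 61.5
xmax 116.20822595254698
PLAN [-0.7, 0.5, -0.5] [-0.06, -0.11, 0.03] rows 0.0
```

View pics/w15.png

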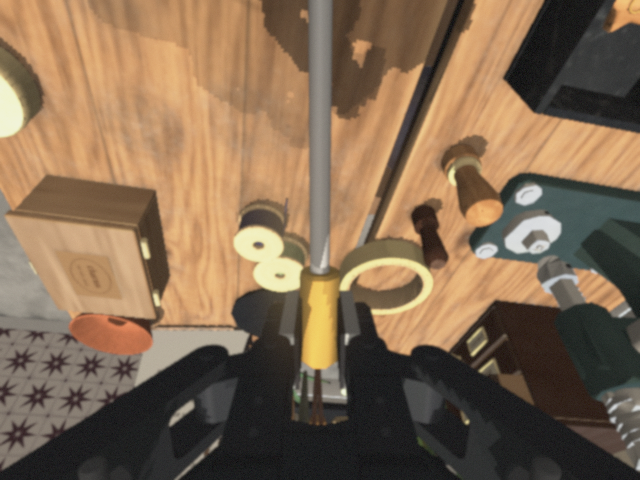

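View pics/s15.png

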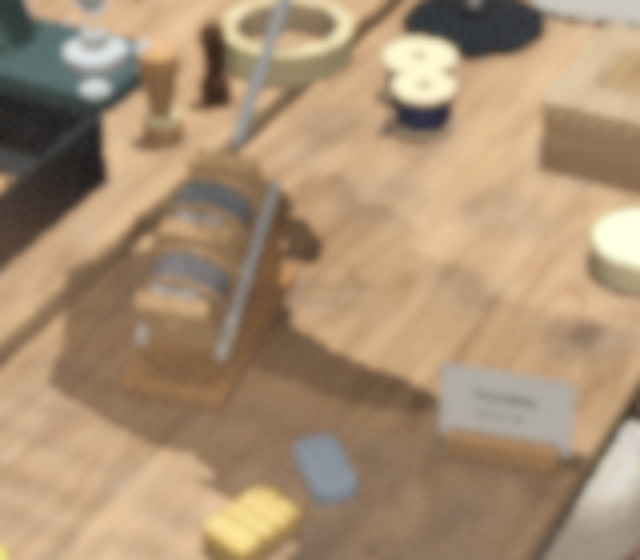

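Request:
apply_moves(
  motion=[
    [[5,0.3,-0.2,0,0,0],[10,0.3,-0.2,0,0,0],[13,0.3,-0.2,0,0,0],[16,0.3,-0.2,0,0,0],[18,0.3,-0.2,0,0,0],[20,0.3,-0.2,0,0,0]],
  ],
)

```text
t: 20.85
position: [579.0, -42.9, 216.9]
eef_rot: [0.62, 0.746, -0.155, 0.186]
contact_force: [-0.0, 0.4, -0.6]
finger_gap: 14.0
```

Run:
```python
from st import *
T=st(); p=T[:3,3]-Up; print('nose l',p@L+141,'x',p@X,'n',p@n-65.8)
```

```text
t 20.85 tcp rack [   0.   -135.33   66.36] F rack [ 0.   0.6 -0.3] M [ 0.32  0.03 -0.04]
nose l 5.26995586977867 x 0.3536814559224766 n 0.36330647686672535
```

Request:
apply_moves(
  motion=[
    [[2,-0.4,0.3,0,0,0],[4,-0.4,0.3,0,0,0],[6,-0.4,0.3,0,0,0],[8,-0.4,0.3,0,0,0],[10,-0.4,0.3,0,0,0]],
  ],
)

```text
t: 21.35
position: [577.0, -34.5, 212.0]
eef_rot: [0.62, 0.746, -0.155, 0.186]
contact_force: [-0.8, -0.1, -1.0]
finger_gap: 13.8
```

```bash
cat >> st.py <<'E'
def ns():
    T=st(); p=T[:3,3]-Up; nz=p+T[:3,:3]@np.array([141,0.3,65.8]); print('nose l %.1f x %.2f n %.2f'%(nz@L,nz@X,nz@n)); return T
E
python3 - <<'E'
from st import *
ns()
E
```

```text
t 21.35 tcp rack [  -0.4  -125.38   66.08] F rack [-0.8  0.5 -0.9] M [ 0.29  0.03 -0.03]
nose l 15.2 x 0.27 n 0.02
```

Request:
apply_moves(
  motion=[
    [[1.5,-0.2,0.4,0,0,0],[3,-0.2,0.5,0,0,0],[4.5,-0.2,0.5,0,0,0],[6,-0.2,0.5,0,0,0]],
  ],
)

```text
t: 21.75
position: [575.9, -29.6, 208.7]
eef_rot: [0.62, 0.746, -0.155, 0.186]
contact_force: [-0.0, -0.6, -1.0]
finger_gap: 13.8
```

```bash
python3 -c "
from st import *
ns()"
```

```text
t 21.75 tcp rack [  -0.59 -119.42   65.55] F rack [-0.1  0.  -1.2] M [ 0.28 -0.01  0.02]
nose l 21.2 x 0.07 n -0.50
```

Request:
apply_moves(
  motion=[
    [[2,0,0,0,0,0],[4,0,0,0,0,0],[6,0,0,0,0,0],[8,0,0,0,0,0],[10,0,0,0,0,0],[12,0,0,0,0,0]],
  ],
)

```text
t: 22.35
position: [574.0, -19.2, 203.1]
eef_rot: [0.62, 0.746, -0.155, 0.186]
contact_force: [0.0, -0.2, 0.2]
finger_gap: 14.0
```

```bash
python3 -c "
from st import *
ns()"
```

```text
t 22.35 tcp rack [  -0.59 -107.4    65.55] F rack [-0.  -0.2  0.1] M [0.32 0.02 0.  ]
nose l 33.2 x 0.07 n -0.51
```

Request:
apply_moves(
  motion=[
    [[2,0,0,0,0,0],[4,0,0,0,0,0],[6,0,0,0,0,0],[7.5,0,0,0,0,0],[8.5,0,0,0,0,0],[9.5,0,0,0,0,0],[10.5,0,0,0,0,0]],
  ],
)

```text
t: 23.05
position: [572.4, -10.3, 198.3]
eef_rot: [0.62, 0.746, -0.155, 0.186]
contact_force: [0.6, -0.4, -0.2]
finger_gap: 13.8
```

```bash
python3 -c "
from st import *
ns()"
```

```text
t 23.05 tcp rack [ -0.54 -97.2   65.58] F rack [ 0.6 -0.4 -0.4] M [ 0.24 -0.03 -0.1 ]
nose l 43.4 x 0.14 n -0.53
```

Request:
apply_moves(
  motion=[
    [[1,0,0,0,0,0],[2,0,0,0,0,0],[3,0,0,0,0,0]],
  ],
)

```text
t: 23.35
position: [571.9, -7.5, 196.9]
eef_rot: [0.62, 0.746, -0.155, 0.186]
contact_force: [1.1, -1.1, -0.2]
finger_gap: 14.0
```

```bash
python3 -c "
from st import *
ns()"
```

```text
t 23.35 tcp rack [ -0.44 -94.03  65.63] F rack [ 0.9 -1.1 -0.8] M [ 0.04 -0.26 -0.18]
nose l 46.6 x 0.29 n -0.42
```

Request:
apply_moves(
  motion=[
    [[1,0,0,0,0,0],[2,0,0,0,0,0],[3,0,0,0,0,0]],
  ],
)

```text
t: 23.65
position: [571.4, -4.9, 195.4]
eef_rot: [0.62, 0.746, -0.155, 0.186]
contact_force: [1.7, -0.4, 0.2]
finger_gap: 14.1
```

```bash
python3 -c "
from st import *
ns()"
```

```text
t 23.65 tcp rack [ -0.55 -90.99  65.56] F rack [ 1.6 -0.7 -0.1] M [ 0.13 -0.24 -0.22]
nose l 49.6 x 0.14 n -0.49
```

Request:
apply_moves(
  motion=[
    [[1.5,0,-0.1,0,0,0],[3,0,-0.2,0,0,0],[4.5,0,-0.2,0,0,0],[6,0,-0.2,0,0,0],[7.5,0,-0.2,0,0,0]],
  ],
)

```text
t: 24.15
position: [570.1, 1.8, 192.0]
eef_rot: [0.62, 0.746, -0.155, 0.186]
contact_force: [1.0, -0.6, -0.9]
finger_gap: 14.3
```

```bash
python3 -c "
from st import *
ns()"
```

```text
t 24.15 tcp rack [ -0.61 -83.39  65.75] F rack [ 0.8 -0.2 -1.1] M [ 0.13 -0.22 -0.2 ]
nose l 57.2 x 0.05 n -0.30
```

Request:
apply_moves(
  motion=[
    [[2,-0.3,0.3,0,0,0],[4,-0.3,0.3,0,0,0],[6,-0.3,0.3,0,0,0],[7.5,-0.3,0.3,0,0,0],[9,-0.3,0.3,0,0,0],[10.5,-0.3,0.3,0,0,0]],
  ],
)

```text
t: 24.75
position: [568.1, 10.7, 186.8]
eef_rot: [0.62, 0.746, -0.155, 0.186]
contact_force: [2.3, -0.2, -0.6]
finger_gap: 14.1
```

```bash
python3 -c "
from st import *
ns()"
```

```text
t 24.75 tcp rack [ -0.9  -72.93  65.45] F rack [ 2.2 -0.3 -0.9] M [ 0.17 -0.26 -0.15]
nose l 67.6 x -0.23 n -0.60
```

Request:
apply_moves(
  motion=[
    [[2,0.2,0,0,0,0],[4,0.2,0,0,0,0],[6,0.2,0,0,0,0],[8,0.2,0,0,0,0],[10,0.2,0,0,0,0],[12,0.2,0,0,0,0],[14,0.2,0,0,0,0],[16,0.2,0,0,0,0],[18,0.2,0,0,0,0]],
  ],
)

```text
t: 25.65
position: [565.4, 26.3, 178.3]
eef_rot: [0.62, 0.746, -0.155, 0.186]
contact_force: [1.5, -0.9, -0.5]
finger_gap: 14.1
```

```bash
python3 -c "
from st import *
ns()"
```

```text
t 25.65 tcp rack [ -0.69 -54.89  65.44] F rack [ 1.4 -0.8 -1. ] M [ 0.15 -0.27 -0.16]
nose l 85.7 x -0.02 n -0.62
```

Nose is now just before the lower brake plate (l≈88.4); feel carefully.

Request:
apply_moves(
  motion=[
    [[1,0,0,0,0,0],[2,0,0,0,0,0],[3,0,0,0,0,0],[3.6,0,0,0,0,0],[4.2,0,0,0,0,0]],
  ],
)

```text
t: 26.15
position: [564.8, 29.9, 176.4]
eef_rot: [0.62, 0.746, -0.155, 0.186]
contact_force: [1.2, -1.0, 0.2]
finger_gap: 13.9
```

```bash
python3 -c "
from st import *
ns()"
```

```text
t 26.15 tcp rack [ -0.7  -50.8   65.42] F rack [ 1.  -1.1 -0.4] M [ 0.14 -0.27 -0.15]
nose l 89.8 x -0.04 n -0.63
```

Request:
apply_moves(
  motion=[
    [[0.7,0,0,0,0,0],[1.4,0,0,0,0,0],[2,0,0,0,0,0]],
  ],
)

```text
t: 26.45
position: [564.4, 31.6, 175.5]
eef_rot: [0.62, 0.746, -0.155, 0.186]
contact_force: [1.5, -0.6, -0.7]
finger_gap: 14.0
```

```bash
python3 -c "
from st import *
ns()"
```

```text
t 26.45 tcp rack [ -0.71 -48.8   65.44] F rack [ 1.4 -0.4 -1. ] M [ 0.2  -0.31 -0.14]
nose l 91.8 x -0.03 n -0.61
```

Request:
apply_moves(
  motion=[
    [[0.7,0,0,0,0,0],[1.4,0,0,0,0,0],[2.1,0,0,0,0,0],[2.8,0,0,0,0,0]],
  ],
)

```text
t: 26.85
position: [564.0, 34.1, 174.1]
eef_rot: [0.62, 0.746, -0.155, 0.186]
contact_force: [2.5, -0.6, 0.5]
finger_gap: 14.1
```

```bash
python3 -c "
from st import *
ns()"
```

```text
t 26.85 tcp rack [ -0.71 -45.98  65.43] F rack [ 2.3 -1.2 -0.1] M [ 0.09 -0.27 -0.12]
nose l 94.6 x -0.04 n -0.62
```

Request:
apply_moves(
  motion=[
    [[0.8,0.1,-0.2,0,0,0],[1.6,0.1,-0.3,0,0,0],[2.4,0.1,-0.3,0,0,0],[3.2,0.1,-0.3,0,0,0],[4,0.1,-0.3,0,0,0]],
  ],
)

```text
t: 27.35
position: [563.4, 37.7, 172.5]
eef_rot: [0.62, 0.746, -0.155, 0.186]
contact_force: [1.4, 0.2, -0.6]
finger_gap: 14.1
```

```bash
python3 -c "
from st import *
ns()"
```

```text
t 27.35 tcp rack [ -0.62 -41.98  65.75] F rack [ 1.4  0.2 -0.6] M [ 0.13 -0.22 -0.11]
nose l 98.6 x 0.04 n -0.31
```

Request:
apply_moves(
  motion=[
    [[2,0,0,0,0,0],[4,0,0,0,0,0],[6,0,0,0,0,0],[8,0,0,0,0,0],[10,0,0,0,0,0],[12,0,0,0,0,0],[14,0,0,0,0,0],[16,0,0,0,0,0],[17,0,0,0,0,0]],
  ],
)

```text
t: 28.25
position: [560.7, 52.6, 164.4]
eef_rot: [0.62, 0.746, -0.155, 0.186]
contact_force: [1.9, -0.1, -0.1]
finger_gap: 14.0
```

```bash
python3 -c "
from st import *
ns()"
```

```text
t 28.25 tcp rack [ -0.59 -24.83  65.71] F rack [ 1.9 -0.4 -0.3] M [ 0.13 -0.2  -0.07]
nose l 115.7 x 0.07 n -0.34
```

Request:
apply_moves(
  motion=[
    [[0.8,0,0,0,0,0],[1.6,0,0,0,0,0],[2.4,0,0,0,0,0],[3.2,0,0,0,0,0],[3.6,0,0,0,0,0]],
  ],
)

```text
t: 28.75
position: [560.1, 55.6, 162.9]
eef_rot: [0.62, 0.746, -0.155, 0.186]
contact_force: [2.9, -0.4, 0.0]
finger_gap: 14.3
```

```bash
python3 -c "
from st import *
ns()"
```

```text
t 28.75 tcp rack [ -0.58 -21.42  65.74] F rack [ 2.8 -0.8 -0.4] M [ 0.19 -0.18 -0.04]
nose l 119.2 x 0.10 n -0.32
```

Request:
apply_moves(
  motion=[
    [[0.5,0,0,0,0,0],[1,0,0,0,0,0],[1.4,0,0,0,0,0],[1.4,0,0,0,0,0]],
  ],
)

```text
t: 29.15
position: [560.1, 56.1, 162.6]
eef_rot: [0.62, 0.746, -0.155, 0.187]
contact_force: [2.3, -7.0, 2.0]
finger_gap: 14.1
```

```bash
python3 -c "
from st import *
ns()"
```

```text
t 29.15 tcp rack [ -0.55 -20.84  65.76] F rack [ 0.9 -7.4 -1.6] M [-1.02 -0.2  -0.02]
nose l 119.6 x 0.12 n -0.49
```

Request:
apply_moves(
  motion=[
    [[0.5,0,0,0,0,0],[0.9,0,0,0,0,0],[0.9,0,0,0,0,0]],
  ],
)

```text
t: 29.45
position: [560.1, 56.3, 162.6]
eef_rot: [0.62, 0.746, -0.156, 0.187]
contact_force: [3.1, -11.8, 5.3]
finger_gap: 13.9
```

Run:
```python
from st import *
T=ns(); im,d=camera('wrist'); cv2.imwrite('pics/w16.png',im)
s,_=camera('side'); cv2.imwrite('pics/s16.png',cv2.resize(s[180:320,240:400],None,fx=4,fy=4))
```

```text
t 29.45 tcp rack [ -0.52 -20.67  65.8 ] F rack [  1.  -13.2  -1. ] M [-1.94 -0.19 -0.03]
nose l 119.7 x 0.14 n -0.63
```

View pics/w16.png

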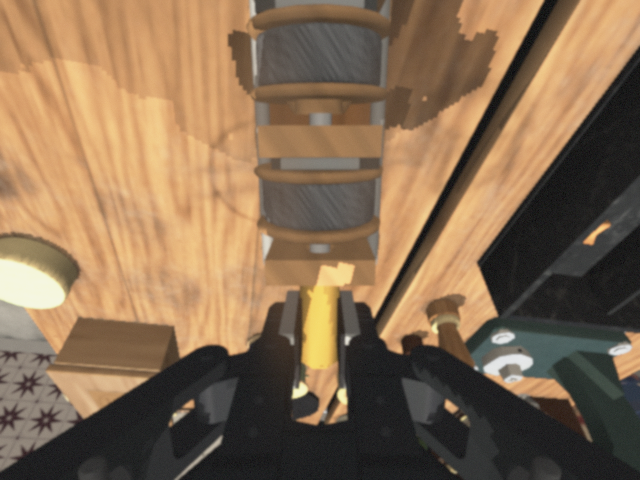

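View pics/s16.png

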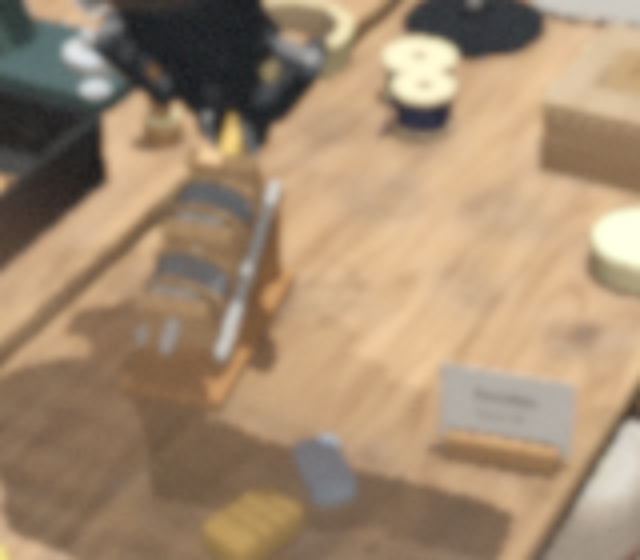

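Request:
apply_moves(
  motion=[
    [[0,0,0,0,0,0],[0,0,0,0,0,0],[0,0,0,0,0,0],[0,0,0,0,0,0],[0,0,0,0,0,0]],
  ],
  fingers=-0.3,
)

```text
t: 30.05
position: [559.7, 57.7, 161.7]
eef_rot: [0.62, 0.746, -0.155, 0.186]
contact_force: [0.7, -0.0, -0.3]
finger_gap: 55.4
```

Request:
apply_moves(
  motion=[
    [[0,0,-15,0,0,0],[0,0,-35,0,0,0],[0,0,-65,0,0,0],[0,0,-95,0,0,0],[0,0,-110,0,0,0],[0,0,-110,0,0,0]],
  ],
)

```text
t: 30.65
position: [550.4, 109.7, 261.6]
eef_rot: [0.62, 0.746, -0.153, 0.187]
contact_force: [0.1, -0.4, -0.0]
finger_gap: 55.3
```

Run:
```python
from st import *
T=st(); im,d=camera('wrist'); cv2.imwrite('pics/w17.png',im)
q=prof(d,T,-46,116,4)
s,_=camera('side'); cv2.imwrite('pics/s17.png',cv2.resize(s[180:320,240:400],None,fx=4,fy=4))
h=q[(abs(q[:,0])<9)&(abs(q[:,2])<11)&(q[:,1]>-60)&(q[:,1]<3)]; print('handle l',np.percentile(h[:,1],[0.5,99.5]))
for t in ['thread_block','chalk','tape_roll']:
    for r in place_of(t,'side')[:1]: print(t,c2w('side',r['location']).round(1))
```

```text
t 30.65 tcp rack [ -0.27 -19.19 178.69] F rack [ 0.  -0.4 -0.2] M [0.22 0.03 0.07]
-38 60 x [-7.6  7.6] -0.0 ntop [6.4 7.6]
-34 58 x [-7.6  7.6] 0.03 ntop [6.  7.9]
-30 64 x [-7.6  7.6] 0.02 ntop [6.  7.5]
-26 62 x [-7.5  7.5] 0.01 ntop [6.2 7.6]
-22 54 x [-7.5  7.5] 0.02 ntop [6.  7.5]
-18 65 x [-7.4  8.2] 0.41 ntop [6.2 7.9]
-14 54 x [-7.4  8.2] 0.41 ntop [5.8 7.8]
-10 60 x [-7.3  8.2] 0.42 ntop [6.4 8.1]
-6 65 x [-7.3  8.1] 0.42 ntop [6.1 7.7]
-2 51 x [-7.3  7.7] 0.23 ntop [6.3 7.7]
2 168 x [-19.5  19.2] -0.19 ntop [14.3 15.2]
6 178 x [-19.7  19. ] -0.32 ntop [14.1 15. ]
10 494 x [-19.7  19.4] -0.12 ntop [ 7.6 14.9]
14 39 x [-9.3  8.5] -0.4 ntop [3.8 6.9]
18 35 x [-18.4  17.9] -0.26 ntop [19.7 21.3]
22 290 x [-23.1  21.9] -0.62 ntop [17.2 21.8]
26 196 x [-21.  20.] -0.51 ntop [17.3 20.1]
30 197 x [-21.   19.8] -0.57 ntop [17.1 19.7]
34 209 x [-21.8  20.6] -0.58 ntop [17.5 19.8]
38 182 x [-20.8  19.7] -0.55 ntop [16.8 20.4]
42 265 x [-22.8  21.9] -0.47 ntop [15.9 22.2]
46 179 x [-18.6  19.2] 0.34 ntop [14.6 16.4]
50 257 x [-19.9  19.7] -0.08 ntop [14.1 15.1]
54 195 x [-20.   19.6] -0.2 ntop [14.2 15.2]
58 36 x [-3.4  3.7] 0.15 ntop [2.7 4.2]
62 115 x [-10.2   9.2] -0.48 ntop [5.1 7.1]
66 241 x [-23.2  22.3] -0.43 ntop [18.1 21.8]
70 220 x [-21.2  20.1] -0.53 ntop [16.  19.7]
74 232 x [-21.   20.1] -0.43 ntop [16.9 19.7]
78 244 x [-20.6  19.9] -0.31 ntop [17.4 19.7]
82 236 x [-21.4  20.5] -0.46 ntop [16.7 20.1]
86 290 x [-23.1  22.2] -0.45 ntop [18.8 22. ]
90 216 x [-19.2  16.4] -1.41 ntop [14.9 16.4]
94 245 x [-20.  19.] -0.49 ntop [14.1 15.3]
98 256 x [-20.   18.9] -0.54 ntop [14.  15.1]
102 210 x [-19.8  19.6] -0.1 ntop [14.1 15.1]
106 47 x [-3.8  3.6] -0.11 ntop [2.9 4.4]
110 47 x [-3.1  3.6] 0.21 ntop [2.8 3.8]
114 43 x [-3.1  3.6] 0.22 ntop [2.9 4.1]
handle l [-41.12430342  -1.46864474]
thread_block [451.9 220.1   1.1]
chalk [442.6 162.   -2.3]
tape_roll [566.2 310.7   1.6]
```

View pics/w17.png

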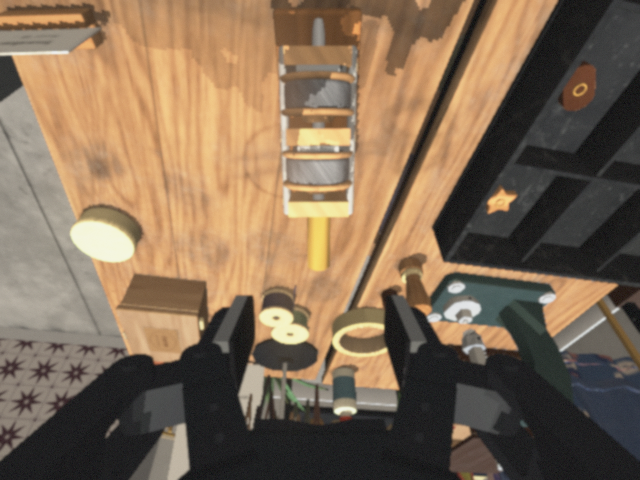

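View pics/s17.png

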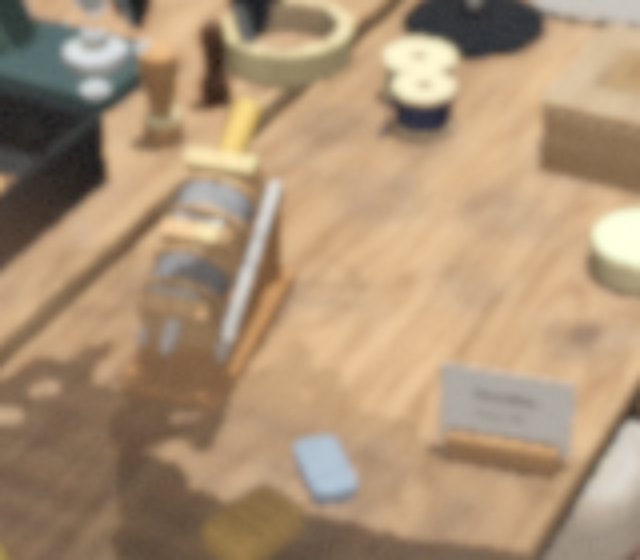

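```bash
python3 -c "
from rig import *
print(ticket.sign_off(), observe()['t'])"
```

```text
the job is handed in; nothing more can be done
the job is handed in; nothing more can be done
```

The rack is refilled. The loose spool is in the lower bay, and the spindle runs through all three cheeks and both spools with its shoulder against the upper cheek. The gripper has let go and is clear. I handed in at about 31 s; the limit was 67 s.

- **Spools:** On its first setting-down, the loose spool tipped about 5° onto the brake plate. A second grip didn't straighten it; a third, turning it upright while pushing it against the plate, did. I also centred the racked spool by closing the jaws on it lightly, before inserting the spindle.
- **Spindle:** It went in by small steps with little resistance: about 3 N at most on the way down. The brake plates never blocked it, so no search was needed. The shoulder then met the cheek at about 13 N along the line.
- **Last checks after letting go:**
  - The handle's outer end lies 41 mm above the upper cheek face. Against its 42 mm length, that means home within the measuring error of about 1 mm.
  - The rod shows in the bays and sticks out below the lower cheek.
  - Both spools are level and within about 0.3 mm of the middle line.
- **Other things on the table:** Thread block, chalk and tape roll measured where they began, within the networks' error. I checked `spool_navy` only by eye in the last pictures.

No check failed. The one odd reading was the gripper showing about 14 mm on the 16 mm handle; gripping again gave the same, and the grip held.

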